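Shut the manifold valve and hold the vent coupler on its tilted nipple

ROBOT

A 7-joint arm with a two-finger parallel gripper is mounted at the origin on a cart in front of the work surface, level with it; the furniture and walls round the work are solid. World frame = base frame: x ahead of the robot, y to its left, z up, the work surface at z = 0. Lengths are in m, angles in rad, forces in N, time in s.
With the tool pointing down it reaches from about 0.4 to 0.85 m from the base axis. Payload 10.4 kg.
Tool frame: the origin (TCP) lies between the finger pads; the fingertips stand manip.finger_overhang ahead of it and the grasp point (between the pads) lies 11 mm behind it (manip.finger_overhang is the distance from the TCP to the fingertips, in m); x points along the fingers, z is the direction in which the jaws open and shut, and the axes are right-handed (so a half turn about x gives the same grasp; the last joint's range is limited). The gripper opens to 85 mm and grips with 20 to 120 N. Pads are 22 mm wide; open, the fingers measure 114 mm over their backs; the gripper's body (76 mm by 85 mm) begins 54 mm behind the grasp point. The pads swing forward as they close: fully open they stand 13 mm farther back than shut.
Start: joints at [-1.265, 0.332, -0.065, 1.46, 0.022, 1.35, -0.088], TCP at [0.202, 0.592, 0.239] pointing down, gripper open.
Joint ranges: [-2.6, 2.6], [-0.5, 2.12], [-1.47, 1.34], [0.16, 2.42], [-1.27, 4.41], [0.06, 2.06], [-2.6, 2.6]. Speed limits (rad/s): [2.22, 2.22, 2.79, 2.79, 3.14, 3.14, 3.14].

INTERFACE

Orientations are given as a unit quaternion [x, y, z, w].
In Python, from workcell import get_obs, camera, workorder, manip gives the robot as it stands. The module is installed in compiled form; this text tells all that it offers.
- The arm moves only by the tool play_rows, never from a script. Its argument "increments" is text: rows parted by semicolons, each of 4 numbers parted by spaces: the shift along the tool's x, y, z in m, then the turn about the tool's x in rad. A call has 1 to 20 rows; each row shifts and turns the pose as measured when the row begins, along the tool's axes as they then stand; what a row does not reach is not made up. A row lasts 1/10 s, in which the tool goes at most 50 mm and 8.59 degrees, less where a joint would pass 70% of its speed; a pose out of reach is approached as far as the arm can. A call is refused whole if a number of a shift passes 0.05 or a number of a turn 0.15, either way. A call with a gripper value outside its range is refused whole. "hand" is the gripper command: -1 is fully open, 1 is shut, values between are in proportion, set as the call begins (left out, the last holds). The fingers move at their own pace and stop on an object; "squeeze" is the grip in N (left out, the last holds). Time passes only in rows, so rows that do not move let the fingers close. It gives the time, the measured TCP pose, the force and the opening at its end, in the units of the state.
- get_obs(): the state, without advancing time (a new reading comes with each control period).
- camera(name): name is "scene" or "top"; returns a dict with "img" (420x560x3 uint8, blue, green, red), "fov_y" (degrees; the focal length in pixels is half the picture's height over the tangent of half this angle, whatever the lens; pixels are square), "cx", "cy" (the principal point, pixels), "R" (3x3) and "t" (3): a world point X has camera coordinates R X + t. Camera axes: x right, y down, z forward; pixel columns grow to the right and rows downward; lengths in m; the calibration is good to about 2 mm. A picture is of the moment at which its call begins. There is no depth.
- workorder.hand_in(): hands the job in, once; it reports no verdict.
The state is a dict: "clock": time; "joint_pos": joint angles; "joint_velocities": joint speeds; "tau": joint torques, N m; "position": TCP position; "ee_rot": TCP orientation; "ft_force": force on the tool from outside, world axes, zero at the start; "torque": the same for the moment, N m; "grip_width": opening from 0.0 (shut) to 1.0 (fully open).
Only numpy, scipy, OpenCV 4.12 (cv2) and the standard library are available. Lean on these libraries where they do the work, as an engineer would, in place of code of your own. Each camera call takes 0.05 s, during which the arm holds its last target.

TASK

Isolate and vent the small gas manifold: first turn its red quarter-turn lever fully shut (across the pipe line, against its stop). Then lift the blue vent coupler off its parking dock, press it squarely onto the manifold's tilted brass nipple until it snaps home, and keep gripping it and pressing it down against the spring of the check valve: the program finishes while still holding it there. Do not open the nipple's check valve while the lever is open, and leave the other things on the bench where they are.

Things in the scene. Friction and masses are not known exactly. Their poses are not given: they have to be found in the camera images.
- valve (a joint): Angle (rad) of the manifold's red quarter-turn lever about a vertical axis: 1.571 = open (lever points along the manifold's length, manifold +y), 0 = shut (lever points to the front, manifold -x, across the pipe line). From open to shut it turns counter-clockwise seen from above. Firm stops at both ends; friction about 0.1 N m; it stays where it is left.
- valve_axis (a point): Point on the lever's vertical turning axis, at mid height of the lever bar (65 mm above the bench). Its axes are the manifold's: x across the block, -x its front, roughly towards the robot; y along the block and pipe line; z up.
- lever_end (a point): Point on the centre line of the red lever bar, 55 mm from the turning axis; the bar ends 15 mm further out. Bar 12 mm wide, 58 to 72 mm above the bench; round hub of radius 12 mm. Below it: the aluminium block, 56 x 150 mm, its top 42 mm above the bench, and brass pipe stubs reaching 94 mm from the block's middle along y.
- manifold: The fixed grey-plated aluminium manifold, 84 x 176 mm (x, y); origin at the centre of its underside on the bench, y along its length. The lever's axis is at y = +45 mm, the nipple's seat at y = -45 mm.
- nipple: Fixed brass nipple. Origin: centre of its flat round seat (radius 14.5 mm), 62 mm above the bench; z: outward along its axis, which leans 0.35 rad from vertical towards the manifold's -y end, away from the lever. Along z: stem radius 6.5 mm, hemispherical tip at 22 mm; two spring balls stick out 3 mm at the sides at 11 mm; check-valve pin, radius 3 mm, sticks out to 32 mm.
- poppet (a joint): How far (m) the check-valve pin is pressed in: 0 = shut, about 0.007 with the coupler's mouth on the seat (7 to 8 mm minus the mouth's height above the seat). Spring: 3 N plus 0.9 N per mm. The balls add about 5 N (12 N in all) until the coupler's lip has passed them about 4 mm above the seat, then snap out: home is 3 to 0 mm above the seat, a hard stop. Let go, the spring pushes the coupler off again.
- coupler: Loose vent coupler, 150 g, 82 mm tall; origin: centre of its open mouth (lower end); z: along its axis to the closed end. Lower 28 mm: round steel socket, radius 16 mm, bore 24 mm deep; the mouth's lip has inner radius 8 mm (1.5 mm clearance round the stem) and is 5 mm high, a groove behind it. Any turn about its own axis fits the nipple.
- coupler_grip (a point): Middle of the coupler's blue grip body, 46 mm above its mouth on its axis. The body spans 28 to 64 mm above the mouth, with flats: 26 mm across its y faces, 30 mm across its x faces. Above it a brass muffler, radius 10 mm, to 82 mm.
- dock: Fixed grey parking dock, 76 x 76 x 12 mm, origin at the centre of its underside. The coupler stands upright on it, mouth down, 12 mm above the bench, over a steel post of radius 6.5 mm that reaches 33 mm above the bench: lift it 25 mm or more straight up to clear.
- petri_dish: Bystander: flat round dish, 90 mm across, 16 mm high, on the bench.
- sample_cup: Bystander: cup with red lid, 58 mm across, 68 mm high.
- stain_bottle: Bystander: white bottle with red cap, 43 mm across, 85 mm high.
- oil_bottle: Bystander: small brown dropper bottle, 29 mm across, 78 mm high.
- marker: Bystander: marker pen lying on the bench, 130 mm long.

How it is judged:
By the outcome, as a careful person would: the job done as asked, in the order asked, and still so for the second after the job is handed in, while the arm keeps its last pose, push and grip.
It also fails if it takes over 61 s, if anything falls off the work surface, if the arm or the gripper's body presses on something with over 40 N, if the wrist force passes 120 N, or if a joint passes its speed limit or range.

## Working session

There is one attempt and no reset: what is moved stays moved. The work goes in short steps, Python scripts to look and compute and a tool call to move; the robot and the scene stay as the last step left them, time stands still between calls to the robot, and variables do not carry over. Pictures are saved under pics/ and viewed, and the job is handed in when it is done.

Besides the shell and the picture viewer there is one more tool, called after "Emit:" as name(argument=value, ...) on one line, values as JSON. play_rows: Moves the arm, as the interface text tells. Its arguments: {"type":"object","properties":{"increments":{"type":"string"},"hand":{"type":"number"},"squeeze":{"type":"number"}},"required":["increments"]}

```bash
mkdir -p pics
python3 - <<'E'
from workcell import get_obs, camera, workorder, manip
import cv2,numpy as np,pickle
o=get_obs(); print({k:np.round(v,3).tolist() for k,v in o.items()}); print(manip.finger_overhang)
for n in ("scene","top"):
    c=camera(n); cv2.imwrite(f"pics/{n}0.png",c["img"]); pickle.dump(c,open(f"{n}0.pkl","wb")); print(n,c["fov_y"],c["cx"],c["cy"],np.round(c["R"],3).tolist(),np.round(c["t"],3), -c["R"].T@c["t"])
E
```

```text
{'clock': 0.0, 'joint_pos': [-1.265, 0.333, -0.065, 1.461, 0.022, 1.35, -0.088], 'joint_velocities': [-0.001, 0.001, 0.001, 0.001, -0.001, -0.0, 0.001], 'tau': [0.002, -62.546, 0.05, -39.159, 0.016, 0.01, 0.0], 'position': [0.202, 0.591, 0.239], 'ee_rot': [-0.412, 0.575, 0.411, 0.575], 'ft_force': [-0.599, 0.338, 0.007], 'torque': [0.046, -0.001, -0.038], 'grip_width': 0.997}
0.008
scene 49.38899023301711 280.98177430174854 210.1231062404584 [[-0.905, -0.425, -0.003], [-0.168, 0.365, -0.916], [0.39, -0.828, -0.402]] [0.499 0.174 1.355] [-0.04827497  1.27072462  0.70564571]
top 45.55077711467301 286.8153161951007 215.57125335824628 [[-0.018, -1.0, -0.012], [-0.998, 0.019, -0.062], [0.062, 0.011, -0.998]] [0.024 0.558 1.788] [ 0.44637362 -0.00581242  1.81939083]
```

View pics/scene0.png

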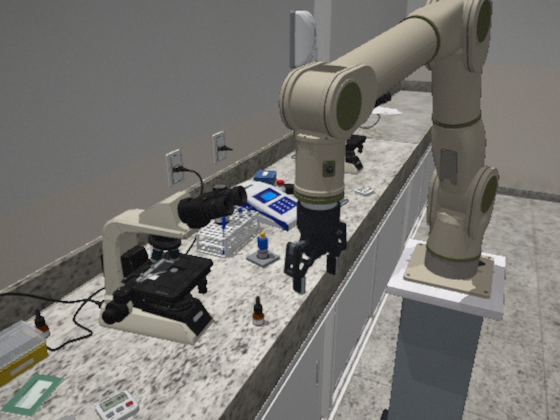

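View pics/top0.png

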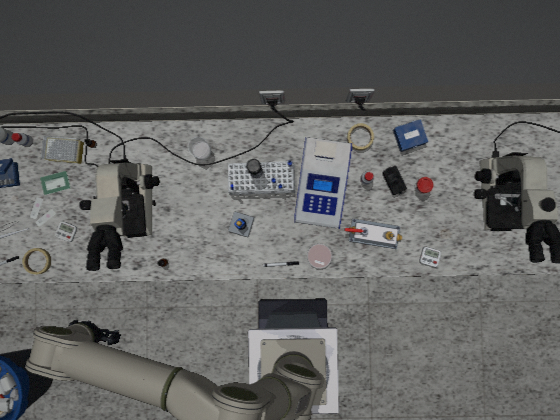

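Run:
```python
import cv2
i=cv2.imread("pics/top0.png")
a=cv2.resize(i[205:265,335:415],None,fx=7,fy=7,interpolation=cv2.INTER_CUBIC)
b=cv2.resize(i[200:250,215:265],None,fx=7,fy=7,interpolation=cv2.INTER_CUBIC)
cv2.imwrite("pics/za.png",a);cv2.imwrite("pics/zb.png",b)
s=cv2.imread("pics/scene0.png")
cv2.imwrite("pics/zs.png",cv2.resize(s[160:300,200:400],None,fx=4,fy=4,interpolation=cv2.INTER_CUBIC))
```

```text
(no output)
```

View pics/za.png

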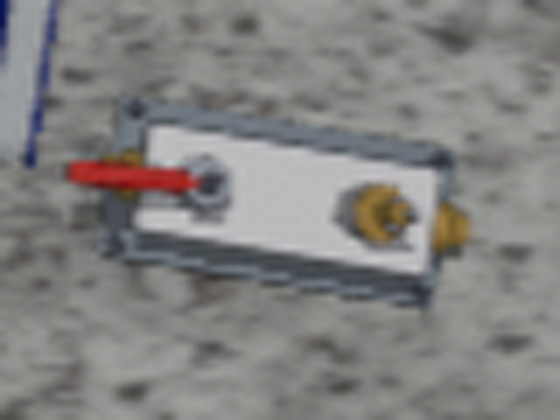

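View pics/zb.png

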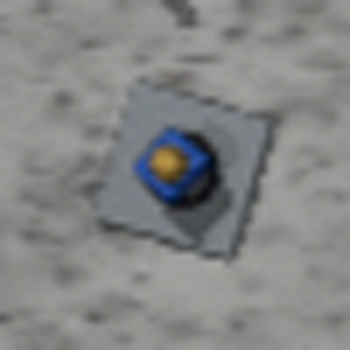

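View pics/zs.png

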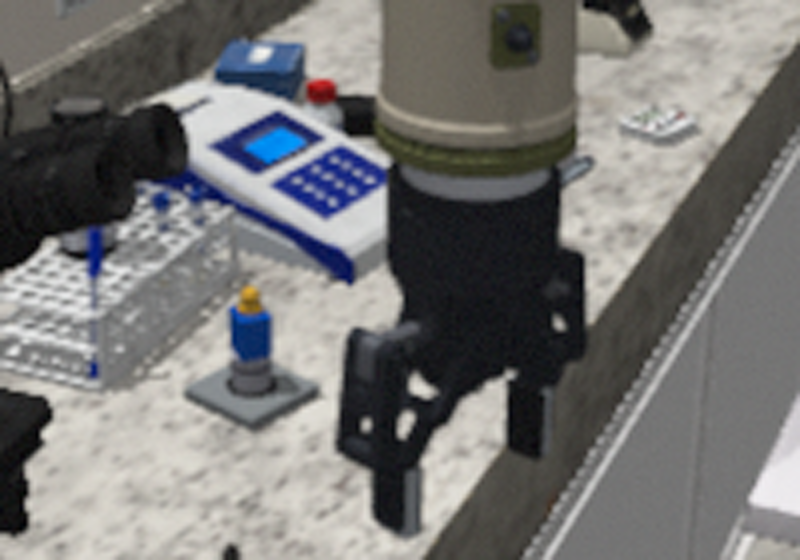

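```bash
cat > h.py <<'E'
import cv2,numpy as np,pickle
from scipy.spatial.transform import Rotation as Ro
def f(c): return c["img"].shape[0]/2/np.tan(np.radians(c["fov_y"])/2)
def ray(c,uv):
    R=np.array(c["R"]);o=-R.T@np.array(c["t"])
    d=R.T@np.array([(uv[0]-c["cx"])/f(c),(uv[1]-c["cy"])/f(c),1.]);return o,d/np.linalg.norm(d)
def onz(c,uv,z):
    o,d=ray(c,uv);return o+d*(z-o[2])/d[2]
def proj(c,X):
    p=np.array(c["R"])@np.array(X)+np.array(c["t"]);return np.array([c["cx"]+f(c)*p[0]/p[2],c["cy"]+f(c)*p[1]/p[2]])
def tri(c1,u1,c2,u2):
    o1,d1=ray(c1,u1);o2,d2=ray(c2,u2)
    s=np.linalg.lstsq(np.c_[d1,-d2],o2-o1,rcond=None)[0]
    a=o1+d1*s[0];b=o2+d2*s[1];return (a+b)/2,np.linalg.norm(a-b)
def blob(mask,c0,rad):
    m=np.zeros_like(mask);cv2.circle(m,tuple(c0),rad,255,-1);m&=mask
    n,l,s,ce=cv2.connectedComponentsWithStats(m);k=1+np.argmax(s[1:,4]);return (l==k).astype(np.uint8)*255,ce[k],s[k]
E
python3 - <<'E'
from h import *
c=pickle.load(open("top0.pkl","rb"));im=c["img"];hsv=cv2.cvtColor(im,cv2.COLOR_BGR2HSV)
b,g,r=[im[...,k].astype(int) for k in range(3)]
def rect(m,z):
    # upscaled min rect
    q=cv2.findContours(m,cv2.RETR_EXTERNAL,cv2.CHAIN_APPROX_NONE)[0];q=max(q,key=cv2.contourArea)
    P=np.array([onz(c,p[0],z)[:2] for p in q],np.float32);R=cv2.minAreaRect(P);return R
# white top
w=((im.min(2)>170)&(hsv[...,1]<40)).astype(np.uint8)*255
w=cv2.morphologyEx(w,cv2.MORPH_OPEN,np.ones((2,2)))
m,ce,s=blob(w,(377,234),26);print("white",s,rect(m,.042))
w2=cv2.morphologyEx(m,cv2.MORPH_CLOSE,np.ones((9,9)));print(rect(w2,.042))
red=((r>150)&(g<90)&(b<90)).astype(np.uint8)*255
m,ce,s=blob(red,(355,230),18);print("red",ce,s,rect(m,.072),onz(c,ce,.072))
ys,xs=np.nonzero(m);print(list(zip(xs,ys)))
br=((r>120)&(b<90)&(r-b>60)&(g>70)).astype(np.uint8)*255
m,ce,s=blob(br,(390,235),8);print("brass nip",ce,s,onz(c,ce,.07))
for cc in ((352,229),(399,238)):
    try:
        m,ce,s=blob(br,cc,5);print("stub",ce,s,onz(c,ce,.03))
    except Exception as e: print(e)
bl=((b>120)&(r<80)).astype(np.uint8)*255
m,ce,s=blob(bl,(240,223),9);print("blue",ce,s,rect(m,.076),onz(c,ce,.076))
m,ce,s=blob(br,(240,223),9);print("muff",ce,s,onz(c,ce,.094))
gy=((abs(im[...,0].astype(int)-130)<30)&(im.max(2)<165)).astype(np.uint8)*255
E
```

```text
white [356 224  42  21 378] ((0.48496508598327637, -0.3047894239425659), (0.14303593337535858, 0.05137960612773895), 79.44754791259766)
((0.48496508598327637, -0.3047894239425659), (0.14303593337535858, 0.05137960612773895), 79.44754791259766)
red [353.525 229.7  ] [345 228  18   4  40] ((0.5006489157676697, -0.2191029191017151), (0.05954207852482796, 0.008118696510791779), 84.14158630371094) [ 0.5006824  -0.21912378  0.072     ]
[(np.int64(346), np.int64(228)), (np.int64(347), np.int64(228)), (np.int64(345), np.int64(229)), (np.int64(346), np.int64(229)), (np.int64(347), np.int64(229)), (np.int64(348), np.int64(229)), (np.int64(349), np.int64(229)), (np.int64(350), np.int64(229)), (np.int64(351), np.int64(229)), (np.int64(352), np.int64(229)), (np.int64(353), np.int64(229)), (np.int64(354), np.int64(229)), (np.int64(355), np.int64(229)), (np.int64(356), np.int64(229)), (np.int64(357), np.int64(229)), (np.int64(358), np.int64(229)), (np.int64(359), np.int64(229)), (np.int64(346), np.int64(230)), (np.int64(347), np.int64(230)), (np.int64(348), np.int64(230)), (np.int64(349), np.int64(
[... 458 characters left out ...]
.int64(358), np.int64(231)), (np.int64(359), np.int64(231)), (np.int64(360), np.int64(231)), (np.int64(361), np.int64(231)), (np.int64(362), np.int64(231))]
brass nip [387.82352941 234.52941176] [386 232   6   7  17] [ 0.48164737 -0.33835312  0.07      ]
stub [353. 227.] [353 227   1   1   1] [ 0.51167132 -0.2226352   0.03      ]
stub [398.92857143 237.07142857] [397 235   5   5  14] [ 0.47265605 -0.38517698  0.03      ]
blue [238.36 222.48] [234 219  10   9  25] ((0.5315358638763428, 0.1818791627883911), (0.022331444546580315, 0.027119237929582596), 44.07847213745117) [0.53335942 0.18234239 0.076     ]
muff [238.22222222 222.55555556] [237 221   4   4   9] [0.53220892 0.18087986 0.094     ]
```

```bash
cat >> h.py <<'E'
def st(o=None):
    from workcell import get_obs
    o=o or get_obs();p=np.array(o["position"]);R=Ro.from_quat(o["ee_rot"]).as_matrix()
    print("t",round(o["clock"],2),"p",p.round(4),"y",R[:,1].round(3),"z",R[:,2].round(3),"F",np.round(o["ft_force"],2),"w",round(o["grip_width"],3),"q",np.round(o["joint_pos"],2));return p,R
def mv(R,d): print("tool delta",(R.T@np.array(d)).round(4))
E
python3 - <<'E'
from h import *
p,R=st(); mv(R,np.array([.53,-.227,.24])-p)
E
```

```text
t 0.1 p [0.2017 0.5912 0.2386] y [-0.946  0.323 -0.   ] z [ 0.323  0.946 -0.001] F [-0.48 -0.52 -0.06] w 0.998 q [-1.26  0.33 -0.06  1.46  0.02  1.35 -0.09]
tool delta [-5.000e-04 -5.749e-01 -6.684e-01]
```

Emit:
play_rows(increments="0 -0.015 -0.017 0;0 -0.029 -0.034 0;0 -0.029 -0.034 0;0 -0.029 -0.034 0;0 -0.029 -0.034 0;0 -0.029 -0.034 0;0 -0.029 -0.034 0;0 -0.029 -0.034 0;0 -0.029 -0.034 0;0 -0.029 -0.034 0;0 -0.029 -0.034 0;0 -0.029 -0.034 0;0 -0.029 -0.034 0;0 -0.029 -0.034 0;0 -0.029 -0.034 0;0 -0.029 -0.034 0;0 -0.029 -0.034 0;0 -0.029 -0.034 0;0 -0.029 -0.034 0;0 -0.015 -0.017 0", hand=1)

```text
clock: 2.1
position: [0.5223, -0.2288, 0.2345]
ee_rot: [-0.415, 0.575, 0.414, 0.571]
ft_force: [-0.3, 0.6, 0.4]
grip_width: 0.002
```

Run:
```python
from h import *
from workcell import camera
p,R=st(); mv(R,np.array([.53,-.227,.24])-p)
for n in ("scene","top"):
    c=camera(n); cv2.imwrite(f"pics/{n}1.png",c["img"]); pickle.dump(c,open(f"{n}1.pkl","wb"))
```

```text
t 2.1 p [ 0.5223 -0.2288  0.2345] y [-0.949  0.314  0.002] z [ 0.314  0.949 -0.005] F [-0.31  0.64  0.44] w 0.002 q [-0.37  0.27  0.85  1.65 -0.2   1.31  1.76]
tool delta [-0.0055 -0.0067  0.0041]
```

View pics/scene1.png

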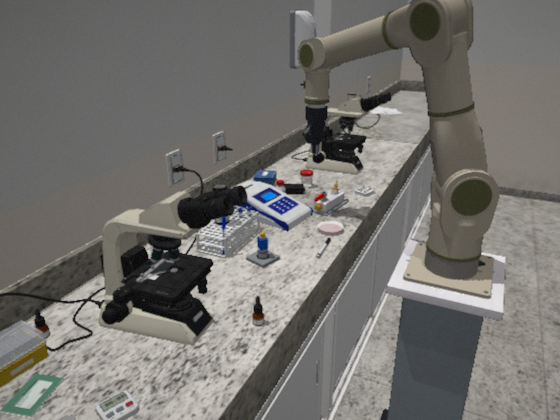

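View pics/top1.png

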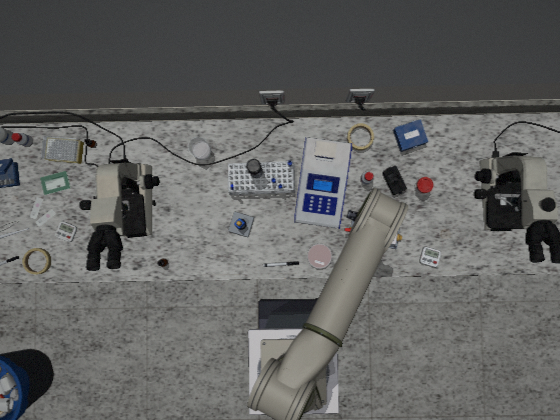

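Emit:
play_rows(increments="0 0 0 0.143;0 0 0 0.143;0 0 0 0.143;0 0 0 0.143;0 0 0 0.143;0 0 0 0.143;0 0 0 0.143;0 0 0 0.143;0 0 0 0.143;0 0 0 0.143")

```text
clock: 3.2
position: [0.5195, -0.2206, 0.2308]
ee_rot: [0.082, 0.706, -0.081, 0.699]
ft_force: [-0.2, 0.6, -1.6]
grip_width: 0.004
```

Run:
```python
from h import *
p,R=st(); mv(R,np.array([.53,-.227,.062])-p)
c=pickle.load(open("scene1.pkl","rb"));im=c["img"]
cv2.imwrite("pics/z1.png",cv2.resize(im[170:240,270:370],None,fx=8,fy=8,interpolation=cv2.INTER_CUBIC))
ax=np.array([.493,-.261,.065]);My=np.array([.183,.983,0])
for X in (ax,ax+.07*My,[.485,-.305,.042],[.485-.044*.183,-.305-.045*.983,.062]): print(proj(c,X))
```

```text
t 3.2 p [ 0.5195 -0.2206  0.2308] y [0.229 0.973 0.001] z [ 0.973 -0.229 -0.011] F [-0.19  0.57 -1.59] w 0.004 q [-0.58  0.36  1.12  1.67 -0.33  1.33  0.37]
tool delta [ 0.1687 -0.004   0.0136]
[323.89553552 193.24471839]
[314.15161091 198.95145132]
[329.54485461 195.27199538]
[335.44433862 187.10476494]
```

View pics/z1.png

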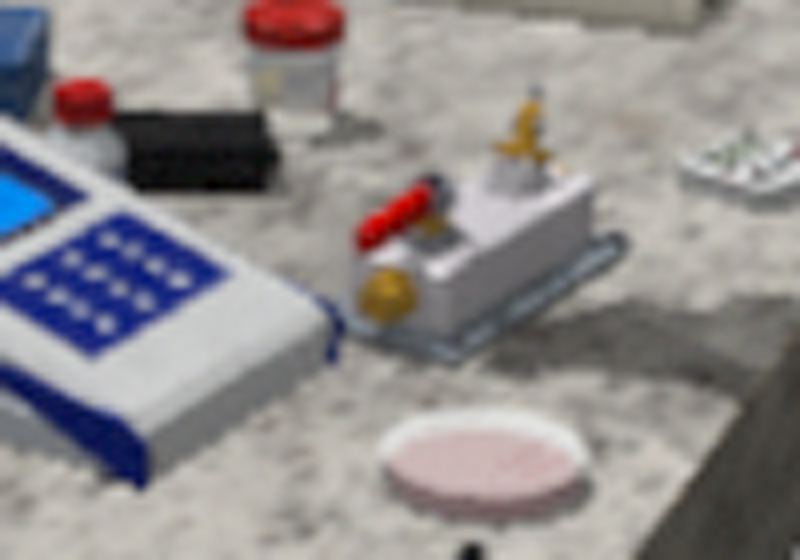

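Emit:
play_rows(increments="0.02 0 0.012 0;0.035 0 0.003 0;0.035 0 0 0;0.035 0 0 0;0.025 0 0 0;0.01 0 0 0;0.005 0 0 0;0 0 0 0")

```text
clock: 4.0
position: [0.5333, -0.2149, 0.0597]
ee_rot: [0.084, 0.707, -0.078, 0.698]
ft_force: [-0.0, -0.6, -0.3]
grip_width: -0.003
```

```bash
cat > lev.py <<'E'
from h import *
from workcell import camera
p,R=st(); mv(R,np.array([.53,-.227,.062])-p)
ax=np.array([.493,-.261,.065]);My=np.array([.183,.983,0]);Mx=np.array([.983,-.183,0])
print("manifold rel axis (x,y)",((p-ax)@Mx).round(4),((p-ax)@My).round(4))
import sys
if len(sys.argv)>1:
    k=sys.argv[1]
    for n in ("scene","top"):
        c=camera(n); pickle.dump(c,open(f"{n}{k}.pkl","wb"))
        a=c["img"][170:240,270:370] if n=="scene" else c["img"][195:265,330:430]
        cv2.imwrite(f"pics/{n}{k}.png",cv2.resize(a,None,fx=8,fy=8,interpolation=cv2.INTER_CUBIC))
E
python3 lev.py 2
```

```text
t 4.0 p [ 0.5333 -0.2149  0.0597] y [0.228 0.974 0.007] z [ 0.974 -0.228 -0.013] F [-0.04 -0.6  -0.28] w -0.003 q [-0.43  0.58  0.95  1.81 -0.54  1.05  0.5 ]
tool delta [-0.0024 -0.0126 -0.0005]
manifold rel axis (x,y) 0.0312 0.0527
```

View pics/scene2.png

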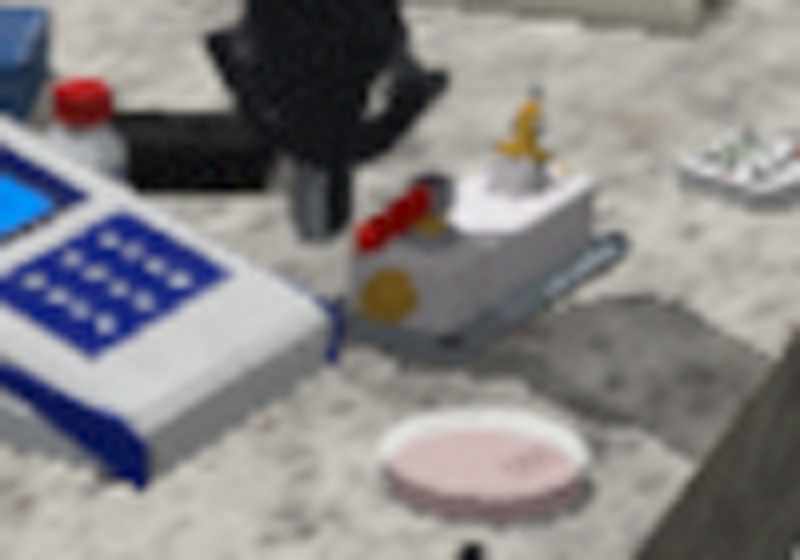

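Emit:
play_rows(increments="0 -0.005 -0.005 0;0 -0.004 -0.005 0;0 0.002 -0.006 0;0 0.002 -0.006 0;0 0 -0.006 0;0 0 -0.006 0;0 -0.001 -0.006 0;0 -0.002 -0.006 0;0 -0.003 -0.006 0;0 -0.003 -0.005 0;0 0 0 0")

```text
clock: 5.2
position: [0.4735, -0.2164, 0.0647]
ee_rot: [0.084, 0.703, -0.078, 0.702]
ft_force: [1.4, -0.3, -0.1]
grip_width: 0.007
```

```bash
python3 lev.py 3
```

```text
t 5.2 p [ 0.4735 -0.2164  0.0647] y [0.227 0.974 0.009] z [ 0.974 -0.227 -0.002] F [ 1.4  -0.3  -0.06] w 0.007 q [-0.5   0.45  1.02  1.96 -0.47  0.99  0.51]
tool delta [0.0026 0.0025 0.0574]
manifold rel axis (x,y) -0.0273 0.0402
```

View pics/scene3.png

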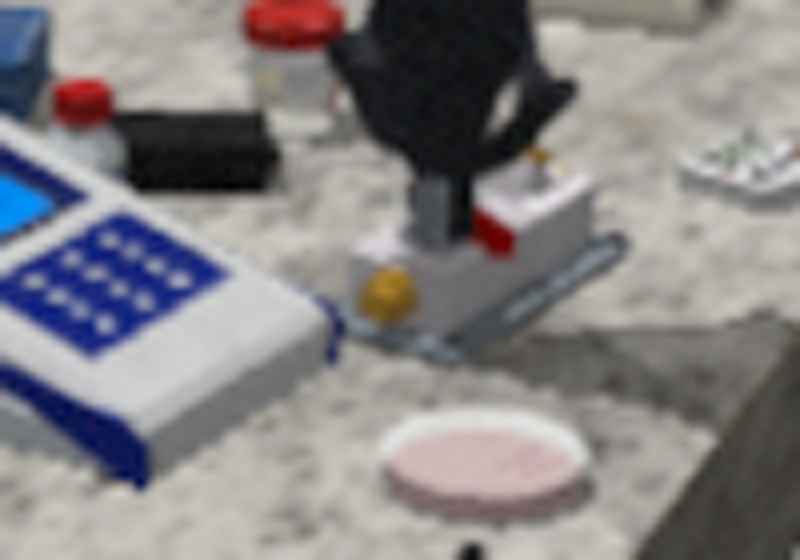

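Emit:
play_rows(increments="0.002 -0.003 -0.005 0;0.002 -0.004 -0.004 0;0.001 -0.004 -0.004 0;0.001 -0.005 -0.003 0;0 -0.005 -0.002 0;0 -0.004 0 0;0 -0.004 0 0;0 -0.003 0 0")

```text
clock: 6.1
position: [0.4505, -0.2332, 0.0574]
ee_rot: [0.088, 0.704, -0.067, 0.701]
ft_force: [0.2, 14.3, 11.4]
grip_width: 0.002
```

```bash
python3 lev.py 4
```

```text
t 6.1 p [ 0.4505 -0.2332  0.0574] y [0.218 0.976 0.028] z [ 0.976 -0.218 -0.007] F [ 0.19 14.34 11.42] w 0.002 q [-0.45  0.44  1.02  1.99 -0.48  0.98  0.59]
tool delta [-0.0045  0.0235  0.0762]
manifold rel axis (x,y) -0.0469 0.0196
```

View pics/scene4.png

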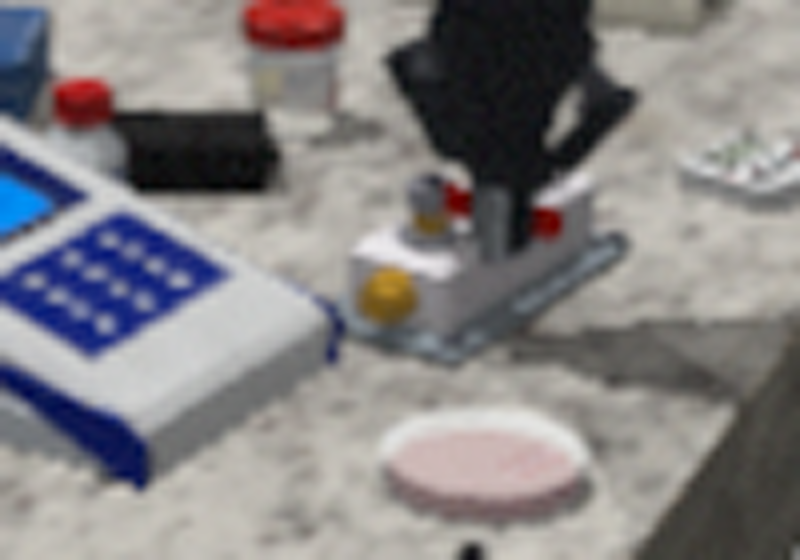

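Emit:
play_rows(increments="-0.003 -0.003 0 0;0 -0.003 0 0;0 -0.002 0 0")

```text
clock: 6.5
position: [0.4497, -0.2328, 0.059]
ee_rot: [0.09, 0.706, -0.06, 0.7]
ft_force: [1.7, 8.8, 8.6]
grip_width: -0.004
```

```bash
python3 lev.py
```

```text
t 6.5 p [ 0.4497 -0.2328  0.059 ] y [0.211 0.977 0.041] z [ 0.977 -0.211 -0.013] F [1.65 8.84 8.63] w -0.004 q [-0.44  0.44  1.01  1.98 -0.48  1.    0.6 ]
tool delta [-0.0031  0.0228  0.0772]
manifold rel axis (x,y) -0.0477 0.0198
```

Emit:
play_rows(increments="0 0.008 0 0;0 0.012 0 0;-0.03 0.005 0 0;-0.045 0 0 0;-0.045 0 0 0;-0.02 0 0 0", hand=-1)

```text
clock: 7.1
position: [0.4515, -0.2128, 0.2003]
ee_rot: [0.09, 0.71, -0.063, 0.696]
ft_force: [0.2, 0.1, -0.3]
grip_width: 0.989
```

```bash
python3 lev.py 5
```

```text
t 7.1 p [ 0.4515 -0.2128  0.2003] y [0.215 0.976 0.036] z [ 0.976 -0.215 -0.024] F [ 0.15  0.14 -0.35] w 0.989 q [-0.71  0.19  1.21  1.86 -0.21  1.26  0.35]
tool delta [ 0.1363 -0.002   0.083 ]
manifold rel axis (x,y) -0.0496 0.0398
```

View pics/scene5.png

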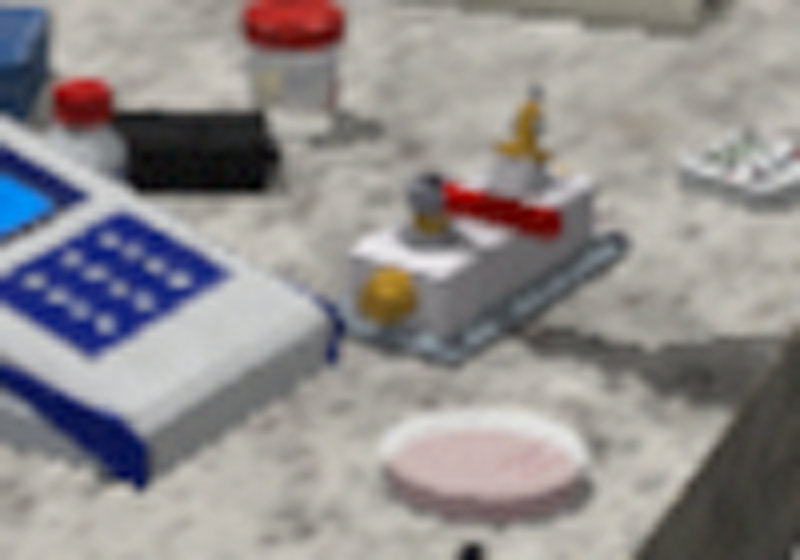

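View pics/top5.png

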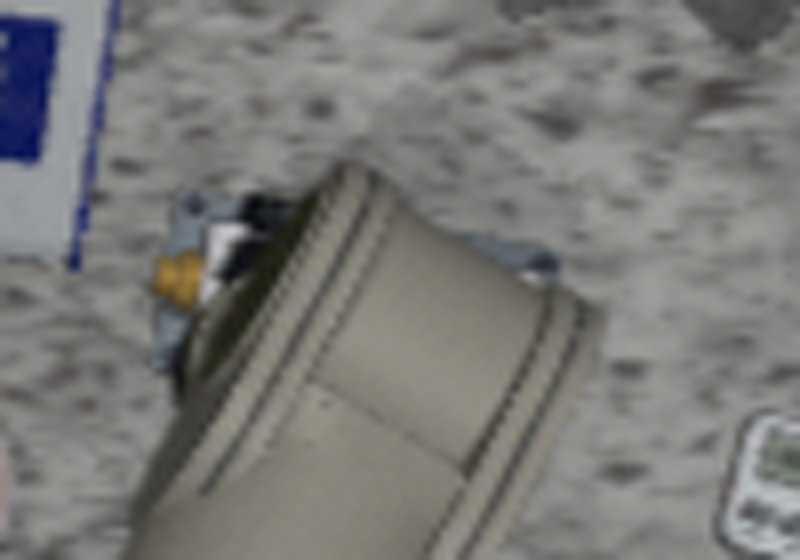

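Run:
```python
from h import *
from workcell import camera
c=pickle.load(open("top0.pkl","rb"));s=pickle.load(open("scene1.pkl","rb"))
cv2.imwrite("pics/zc.png",np.hstack([cv2.resize(c["img"][200:245,218:263],(400,400),interpolation=cv2.INTER_CUBIC),cv2.resize(s["img"][228:273,240:285],(400,400),interpolation=cv2.INTER_CUBIC)]))
def masks(im):
    b,g,r=[im[...,k].astype(int) for k in range(3)]
    return ((b>r+50)&(b>g+20)).astype(np.uint8)*255, ((r>b+60)&(g>b+20)).astype(np.uint8)*255
bt,mt=masks(c["img"]);bs,ms=masks(s["img"])
for nm,m,cc,z in (("bt",bt,(240,223),.076),("mt",mt,(240,223),.094)):
    q,ce,a=blob(m,cc,9);print(nm,ce,a,onz(c,ce,z))
q,cb,a=blob(bs,(263,243),14);print("bs",cb,a)
q,cm,a=blob(ms,(263,236),10);print("ms",cm,a)
q,ct,_=blob(mt,(240,223),9);print("tri muffler",tri(c,ct,s,cm))
# dock corners in top, grey plate at z=.012: rough corners
Z=[(215+x/7,200+y/7) for x,y in ((135,78),(275,118),(232,260),(96,215))]
P=np.array([onz(c,u,.012)[:2] for u in Z]);print("dock",P.round(4).tolist(),P.mean(0), np.degrees(np.arctan2(*(P[0]-P[1])[::-1])),np.degrees(np.arctan2(*(P[0]-P[3])[::-1])))
# blue square direction
q,_,_=blob(bt,(240,223),9); full=q|blob(mt,(240,223),9)[0]
k=cv2.findContours(full,cv2.RETR_EXTERNAL,cv2.CHAIN_APPROX_NONE)[0][0]
print(cv2.minAreaRect(np.array([onz(c,p[0],.076)[:2] for p in k],np.float32)*1000))
# predicted axis projections
for h in (.012,.076,.094): print(h,proj(s,[.532,.181,h]),proj(c,[.532,.181,h]))
p,R=st(); mv(R,np.array([.532,.181,.2])-p)
```

```text
bt [239.23255814 223.27906977] [234 218  11  11  43] [0.53050736 0.17932635 0.076     ]
mt [238.45454545 222.63636364] [237 221   4   4  11] [0.53191396 0.18007931 0.094     ]
bs [262.07070707 243.25252525] [257 237  11  13  99]
ms [261.78571429 234.46428571] [260 231   5   7  28]
tri muffler (array([0.53129821, 0.18063227, 0.08387169]), np.float64(0.0024711827286907815))
dock [[0.578, 0.2035], [0.5558, 0.1312], [0.4828, 0.1545], [0.5074, 0.2246]] [0.5310149  0.17846247] 72.96235351582608 -16.591674254863456
((531.5014038085938, 180.12640380859375), (24.81332778930664, 29.58112335205078), 44.1029052734375)
0.012 [261.59736225 255.28216133] [240.65111977 223.69242433]
0.076 [261.16873194 236.76412875] [238.74865929 222.86136807]
0.094 [261.04528769 231.4309909 ] [238.18826978 222.61657181]
t 7.2 p [ 0.4522 -0.2124  0.1998] y [0.215 0.976 0.037] z [ 0.977 -0.214 -0.022] F [-0.54  0.19 -0.48] w 0.999 q [-0.71  0.19  1.21  1.86 -0.22  1.25  0.35]
tool delta [ 0.0149  0.4011 -0.0062]
```

View pics/zc.png

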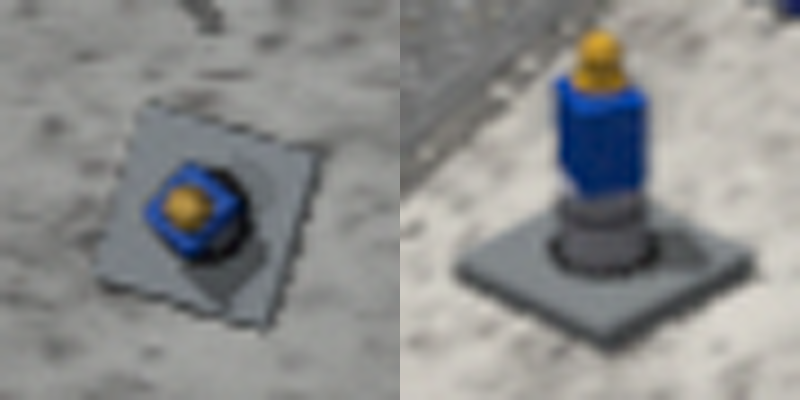

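Emit:
play_rows(increments="0 0.025 0 0;0.002 0.045 -0.001 0;0.002 0.045 -0.001 0;0.002 0.045 -0.001 0;0.002 0.045 -0.001 0;0.002 0.045 -0.001 0;0.002 0.045 -0.001 0;0.002 0.045 -0.001 0;0.001 0.035 0 0;0 0.02 0 0;0 0 0 -0.12;0 0 0 -0.12;0 0 0 -0.12;0 0 0 -0.12;0 0 0 -0.12;0 0 0 -0.12;0 0 0 -0.12;0 0 0 -0.12;0 0 0 0")

```text
clock: 9.1
position: [0.5202, 0.1922, 0.1756]
ee_rot: [-0.256, 0.663, 0.281, 0.646]
ft_force: [-0.3, -0.9, -0.3]
grip_width: 0.995
```

```bash
cat > dk.py <<'E'
from h import *
from workcell import camera
import sys
T=np.array([.531,.180,float(sys.argv[1])])
p,R=st(); mv(R,T-p); print("x axis",R[:,0].round(3),"zyaw",np.degrees(np.arctan2(R[1,2],R[0,2])).round(1))
if len(sys.argv)>2:
    k=sys.argv[2]
    for n in ("scene","top"):
        c=camera(n); pickle.dump(c,open(f"{n}{k}.pkl","wb"))
        a=c["img"][185:285,213:313] if n=="scene" else c["img"][170:270,190:290]
        cv2.imwrite(f"pics/{n}{k}.png",cv2.resize(a,None,fx=5,fy=5,interpolation=cv2.INTER_CUBIC))
        if n=="top": cv2.imwrite(f"pics/m{k}.png",cv2.resize(c["img"][205:265,335:415],None,fx=7,fy=7,interpolation=cv2.INTER_CUBIC))
E
python3 dk.py .2 6
```

```text
t 9.1 p [0.5202 0.1922 0.1756] y [-0.701  0.712  0.041] z [ 0.712  0.702 -0.009] F [-0.31 -0.87 -0.29] w 0.995 q [-1.07  0.3   0.79  1.75 -0.26  1.22  0.56]
tool delta [-0.025  -0.0152 -0.0011]
x axis [-0.035  0.023 -0.999] zyaw 44.6
```

View pics/scene6.png

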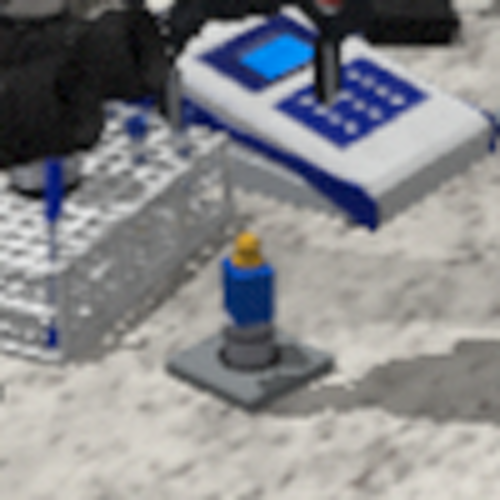

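View pics/m6.png

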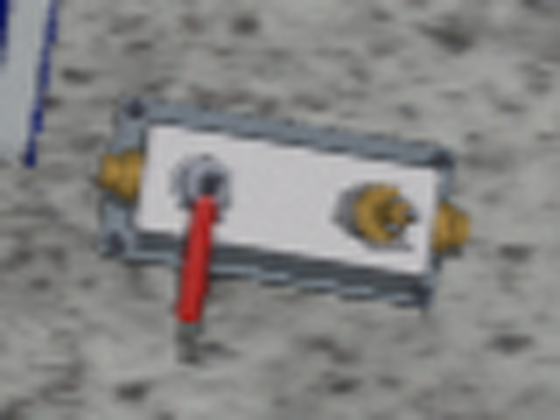

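Emit:
play_rows(increments="0 -0.013 -0.001 0;0.02 -0.003 0 0;0.02 -0.001 0 0;0 0 0 0")

```text
clock: 9.6
position: [0.532, 0.1777, 0.1338]
ee_rot: [-0.251, 0.664, 0.275, 0.648]
ft_force: [-0.3, 0.7, -0.7]
grip_width: 1.0
```

```bash
python3 dk.py .046 7
```

```text
t 9.6 p [0.532  0.1777 0.1338] y [-0.69   0.723  0.04 ] z [ 0.723  0.691 -0.009] F [-0.33  0.65 -0.66] w 1.0 q [-1.02  0.36  0.77  1.78 -0.31  1.15  0.62]
tool delta [ 0.0878 -0.0011  0.0017]
x axis [-0.034  0.023 -0.999] zyaw 43.7
```

View pics/scene7.png

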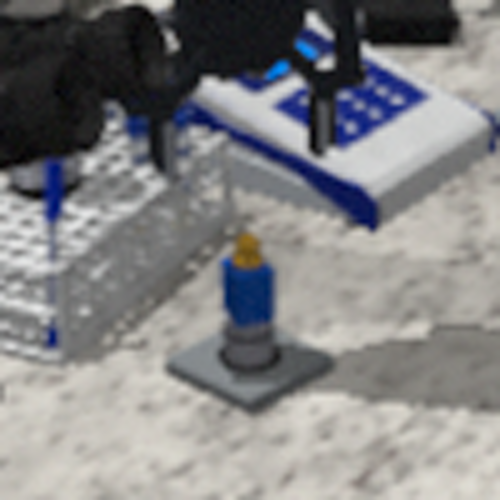

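Emit:
play_rows(increments="0.02 0 0 0;0.03 0 0.001 0;0.02 0 0 0;0.01 0 0 0;0.006 0 0 0;0.003 0 0 0;0 0 0 0")

```text
clock: 10.4
position: [0.5371, 0.1825, 0.0521]
ee_rot: [-0.25, 0.66, 0.275, 0.654]
ft_force: [0.3, 0.7, -0.5]
grip_width: 0.999
```

```bash
python3 dk.py .046 8
```

```text
t 10.4 p [0.5371 0.1825 0.0521] y [-0.688  0.725  0.036] z [0.725 0.689 0.005] F [ 0.34  0.68 -0.48] w 0.999 q [-0.97  0.48  0.71  1.83 -0.41  0.99  0.69]
tool delta [ 0.0062  0.0022 -0.0062]
x axis [-0.021  0.029 -0.999] zyaw 43.5
```

View pics/scene8.png

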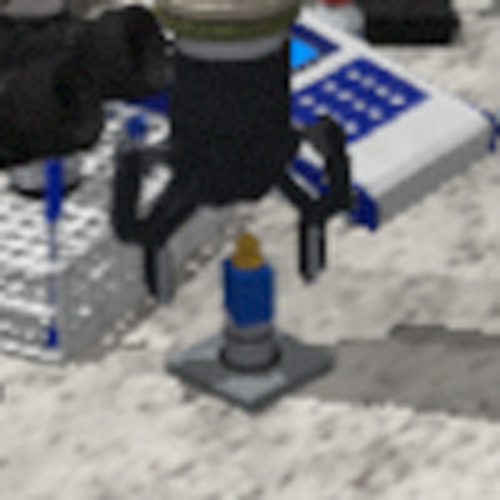

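Emit:
play_rows(increments="0.004 0.002 -0.005 0;0.002 0 -0.001 0;0 0 0 0")

```text
clock: 10.8
position: [0.5316, 0.1801, 0.0473]
ee_rot: [-0.25, 0.659, 0.275, 0.654]
ft_force: [-0.8, 0.2, 0.1]
grip_width: 0.999
```

Emit:
play_rows(increments="0 0 0 0;0 0 0 0;0 0 0 0;0 0 0 0;0 0 0 0;0 0 0 0;0 0 0 0;0 0 0 0", hand=1, squeeze=25)

```text
clock: 11.6
position: [0.5315, 0.1797, 0.0479]
ee_rot: [-0.249, 0.659, 0.275, 0.654]
ft_force: [-0.5, -0.4, 1.7]
grip_width: 0.306
```

```bash
python3 dk.py .046 9
```

```text
t 11.6 p [0.5315 0.1797 0.0479] y [-0.688  0.725  0.036] z [0.725 0.688 0.007] F [-0.5  -0.43  1.69] w 0.306 q [-0.97  0.47  0.71  1.85 -0.41  0.97  0.69]
tool delta [ 0.0019  0.0005 -0.0002]
x axis [-0.019  0.031 -0.999] zyaw 43.5
```

View pics/scene9.png

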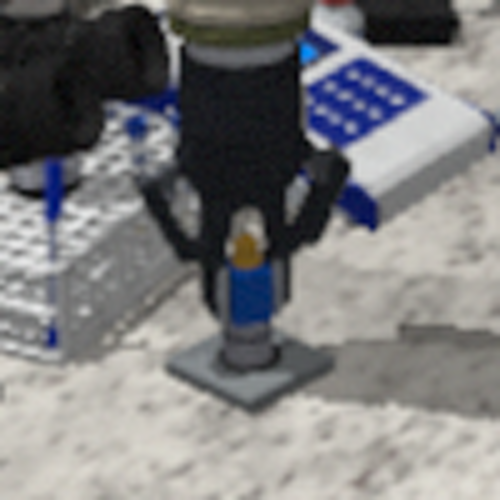

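Emit:
play_rows(increments="-0.004 0 0 0;-0.005 0 0 0;-0.005 0 0 0;0 0 0 0", squeeze=20)

```text
clock: 12.1
position: [0.5316, 0.1793, 0.0627]
ee_rot: [-0.25, 0.659, 0.275, 0.654]
ft_force: [-0.1, -0.9, -1.8]
grip_width: 0.305
```

```bash
python3 dk.py .06 10
```

```text
t 12.1 p [0.5316 0.1793 0.0627] y [-0.688  0.725  0.036] z [0.725 0.688 0.007] F [-0.12 -0.94 -1.79] w 0.305 q [-0.98  0.45  0.73  1.85 -0.39  1.    0.68]
tool delta [0.0027 0.0009 0.    ]
x axis [-0.02   0.03  -0.999] zyaw 43.5
```

View pics/scene10.png

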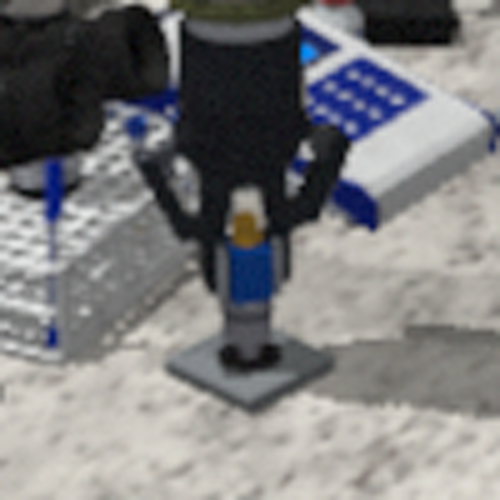

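Emit:
play_rows(increments="0.001 -0.003 0 0;0 -0.004 0 0;0 -0.004 0 0;0 -0.004 0 0")

```text
clock: 12.6
position: [0.5382, 0.172, 0.059]
ee_rot: [-0.248, 0.661, 0.278, 0.651]
ft_force: [-4.2, 4.8, -0.1]
grip_width: 0.301
```

```bash
python3 dk.py .06 11
```

```text
t 12.6 p [0.5382 0.172  0.059 ] y [-0.691  0.722  0.045] z [0.722 0.691 0.003] F [-4.17  4.8  -0.06] w 0.301 q [-0.95  0.47  0.72  1.83 -0.41  1.01  0.71]
tool delta [-0.0005  0.0108  0.0003]
x axis [-0.029  0.034 -0.999] zyaw 43.7
```

View pics/scene11.png

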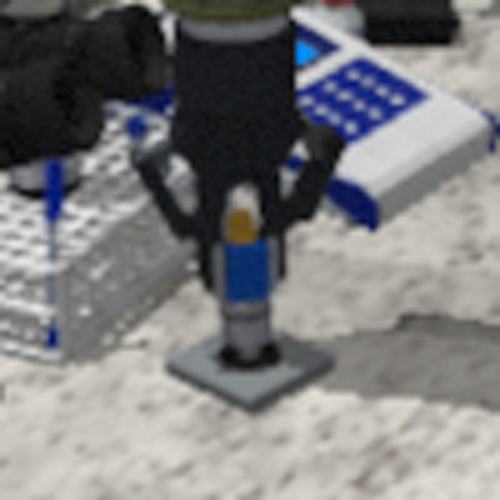

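Emit:
play_rows(increments="0 -0.006 0 0;-0.001 -0.006 0 0;-0.001 -0.006 0 0")

```text
clock: 13.0
position: [0.5467, 0.1625, 0.0576]
ee_rot: [-0.247, 0.663, 0.282, 0.648]
ft_force: [-4.5, 4.8, -2.2]
grip_width: 0.302
```

```bash
python3 dk.py .06 12
```

```text
t 13.0 p [0.5467 0.1625 0.0576] y [-0.693  0.719  0.054] z [ 0.72   0.694 -0.001] F [-4.48  4.85 -2.19] w 0.302 q [-0.91  0.49  0.71  1.81 -0.42  1.02  0.74]
tool delta [-0.0011  0.0236  0.0009]
x axis [-0.038  0.038 -0.999] zyaw 44.0
```

View pics/scene12.png

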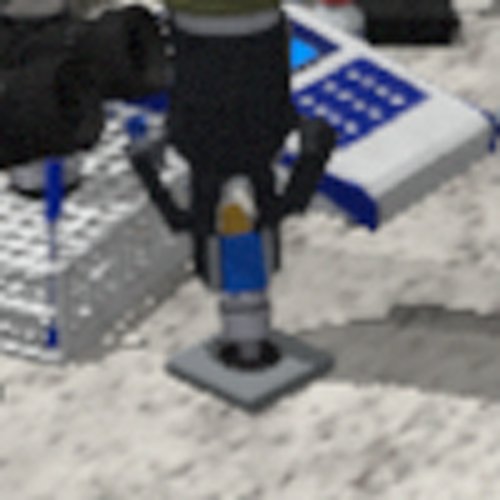

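Emit:
play_rows(increments="-0.005 0.002 0 0;-0.01 0.003 0 0;-0.015 0.004 0 0;-0.02 0 0 0;-0.02 0 0 0;-0.02 0 0 0.1;-0.01 0 0 0.14;0 0 0 0.14;0 0 0 0.14;0 0 0 0.14;0 0 0 0.14;0 0 0 0.14;0 0 0 0", squeeze=40)

```text
clock: 14.4
position: [0.5473, 0.1632, 0.1785]
ee_rot: [0.09, 0.712, -0.062, 0.694]
ft_force: [-0.5, 0.2, -1.6]
grip_width: 0.301
```

```bash
python3 dk.py .15 13
```

```text
t 14.4 p [0.5473 0.1632 0.1785] y [0.213 0.976 0.036] z [ 0.977 -0.212 -0.03 ] F [-0.54  0.16 -1.62] w 0.301 q [-1.14  0.39  0.99  1.72 -0.39  1.24 -0.26]
tool delta [ 0.0296  0.0119 -0.0187]
x axis [-0.022  0.042 -0.999] zyaw -12.2
```

View pics/scene13.png

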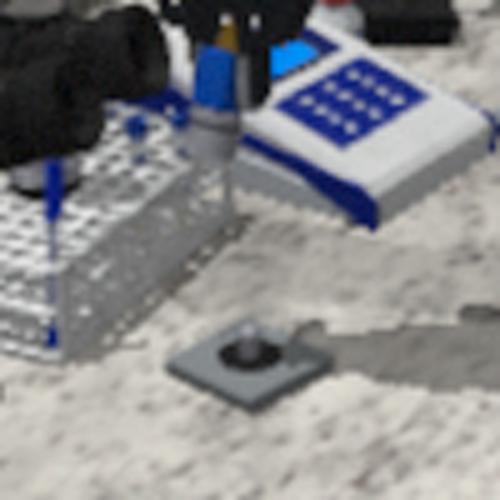

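Run:
```python
from h import *
c=pickle.load(open("scene13.pkl","rb"));cv2.imwrite("pics/z13.png",cv2.resize(c["img"][182:227,240:285],(720,720),interpolation=cv2.INTER_CUBIC))
```

```text
(no output)
```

View pics/z13.png

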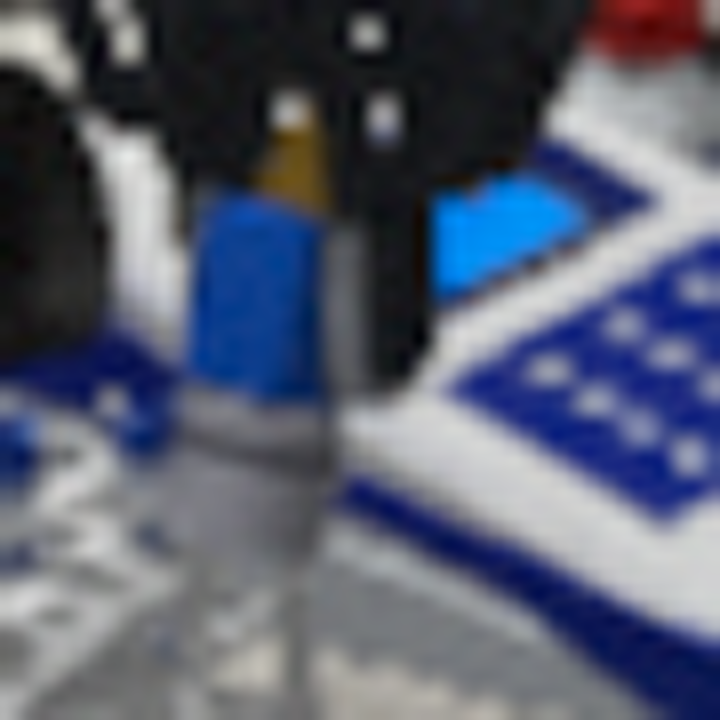

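```bash
cat > tilt.py <<'E'
from h import *
# project axis of coupler lean th (rel vertical) toward -tool y plane, through grasp point
def pred(c,p,R,ths,zz=(72,46,28,0)):
    yh=R[:,1].copy();yh[2]=0;yh/=np.linalg.norm(yh)
    g=p-.011*R[:,0]
    for th in ths:
        a=np.array([0,0,1])*np.cos(th)-yh*np.sin(th)
        P=[proj(c,g+a*(h-46)/1000) for h in zz];print(th,np.round(P,1).tolist(),"slope",((P[0]-P[-1])[0]/(P[0]-P[-1])[1]).round(3))
E
python3 - <<'E'
from tilt import *
from workcell import get_obs
p,R=st();c=pickle.load(open("scene13.pkl","rb"));pred(c,p,R,[0,.25,.3,.35,.4,.45,.5])
for q in ((293,190),(258,395),(232,560)): print(240+q[0]/16,182+q[1]/16)
E
```

```text
t 14.5 p [0.5474 0.1632 0.1783] y [0.207 0.978 0.037] z [ 0.978 -0.206 -0.03 ] F [ 0.18 -0.48 -2.37] w 0.296 q [-1.14  0.39  0.99  1.72 -0.39  1.24 -0.25]
0 [[258.4, 191.1], [258.6, 199.2], [258.7, 204.8], [258.9, 213.4]] slope 0.025
0.25 [[259.7, 190.7], [258.6, 199.2], [257.7, 205.1], [256.5, 214.2]] slope -0.14
0.3 [[260.0, 190.7], [258.6, 199.2], [257.5, 205.1], [256.0, 214.2]] slope -0.171
0.35 [[260.3, 190.7], [258.6, 199.2], [257.4, 205.1], [255.5, 214.2]] slope -0.203
0.4 [[260.5, 190.7], [258.6, 199.2], [257.2, 205.1], [255.0, 214.2]] slope -0.234
0.45 [[260.8, 190.8], [258.6, 199.2], [257.0, 205.1], [254.6, 214.2]] slope -0.266
0.5 [[261.1, 190.9], [258.6, 199.2], [256.8, 205.0], [254.1, 214.1]] slope -0.299
258.3125 193.875
256.125 206.6875
254.5 217.0
```

Run:
```python
from h import *
t=pickle.load(open("top6.pkl","rb"));s=pickle.load(open("scene5.pkl","rb"))
cv2.imwrite("pics/nt.png",cv2.resize(t["img"][222:252,372:412],(800,600),interpolation=cv2.INTER_CUBIC))
cv2.imwrite("pics/ns.png",cv2.resize(s["img"][175:205,318:358],(800,600),interpolation=cv2.INTER_CUBIC))
px=lambda q:(335+(q[0]+.5)/7-.5,205+(q[1]+.5)/7-.5)
for nm,Q,z in (("plate",((125,105),(445,150),(430,305),(108,250)),.01),("white",((147,125),(440,168),(420,272),(133,228)),.042)):
    P=np.array([onz(t,px(q),z)[:2] for q in Q]);print(nm,P.mean(0).round(4),[np.linalg.norm(P[i]-P[i-1]).round(4) for i in range(4)],(P[0]+P[3]-P[1]-P[2]).round(3))
# white contour at subpixel: upsample grey and threshold midway
g=cv2.resize(t["img"][205:265,335:415],None,fx=8,fy=8,interpolation=cv2.INTER_CUBIC).min(2)
m=(g>165).astype(np.uint8)*255
m=cv2.morphologyEx(m,cv2.MORPH_OPEN,np.ones((15,15)));m=cv2.morphologyEx(m,cv2.MORPH_CLOSE,np.ones((61,61)))
k=max(cv2.findContours(m,cv2.RETR_EXTERNAL,cv2.CHAIN_APPROX_NONE)[0],key=cv2.contourArea)[:,0].astype(float)
P=np.array([onz(t,(335+(q[0]+.5)/8-.5,205+(q[1]+.5)/8-.5),.042)[:2] for q in k],np.float32)
r=cv2.minAreaRect(P*1000);print(r)
```

```text
plate [ 0.4876 -0.3005] [np.float64(0.0754), np.float64(0.1663), np.float64(0.0803), np.float64(0.1676)] [0.058 0.329]
white [ 0.4889 -0.2995] [np.float64(0.0528), np.float64(0.1496), np.float64(0.0537), np.float64(0.1464)] [0.05  0.292]
((488.7517395019531, -300.64068603515625), (145.41293334960938, 52.12314987182617), 79.57908630371094)
```

View pics/nt.png

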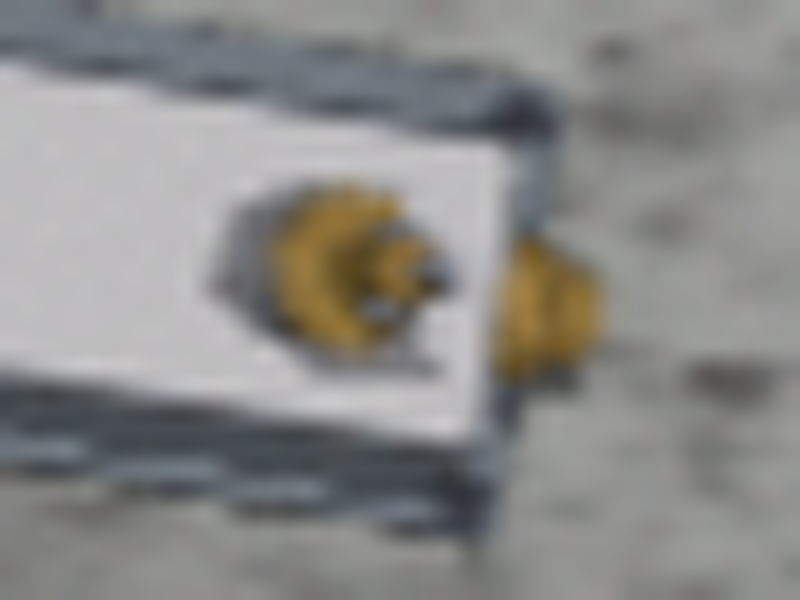

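View pics/ns.png

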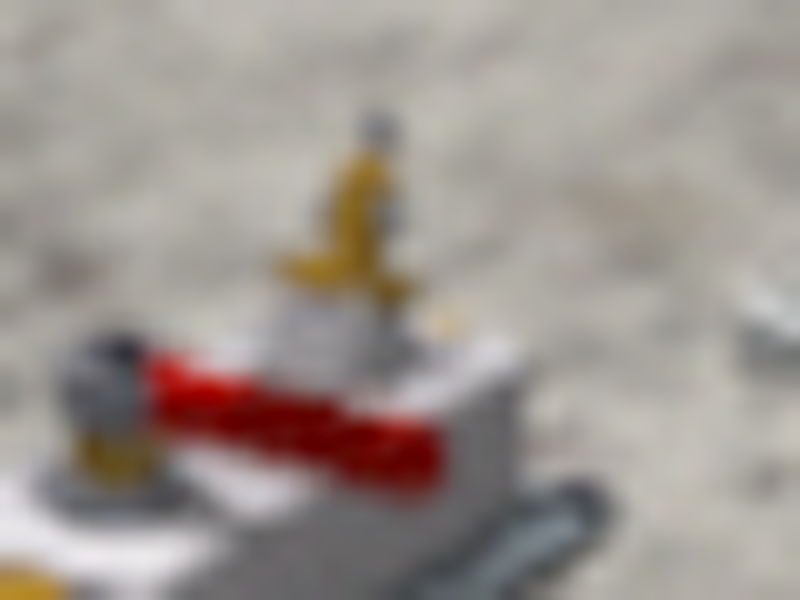

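Run:
```python
from h import *
t=pickle.load(open("top6.pkl","rb"));s=pickle.load(open("scene5.pkl","rb"))
P=lambda q,o:(o[0]+(q[0]+.5)/20-.5,o[1]+(q[1]+.5)/20-.5)
T=lambda q:P(q,(372,222));S=lambda q:P(q,(318,175))
print("seat",tri(t,T((355,270)),s,S((345,277))),onz(t,T((355,270)),.062))
print("pin",tri(t,T((440,272)),s,S((380,120))),onz(t,T((440,272)),.091),onz(s,S((380,120)),.091))
for ctr in ((.4885,-.3005),):
    My=np.array([.178,.984,0]);b=np.array([*ctr,0])
    seat=b-.045*My+[0,0,.062]; ax=-My*np.sin(.35)+np.array([0,0,np.cos(.35)])
    print(seat,seat+.032*ax)
    for h in (0,.022,.032):
        a=proj(t,seat+h*ax);d=proj(s,seat+h*ax)
        print(h,((a-[372,222]+.5)*20-.5).round(),((d-[318,175]+.5)*20-.5).round())
    ax=b+.045*My+[0,0,.072];d=proj(s,ax);print("hub",((d-[318,175]+.5)*20-.5).round())
    for y,x in ((.088,.042),(.088,-.042),(-.088,.042),(-.088,-.042)):
        X=b+y*My+x*np.array([.984,-.178,0])+[0,0,.01];print("plate corner 7x",((proj(t,X)-[335,205]+.5)*7-.5).round())
```

```text
seat (array([ 0.47929219, -0.3460647 ,  0.05735135]), np.float64(0.0016432291542513532)) [ 0.47997856 -0.34489313  0.062     ]
pin (array([ 0.47737004, -0.35510513,  0.08760252]), np.float64(0.0031754756539129785)) [ 0.47880585 -0.35389358  0.091     ] [ 0.47305104 -0.3468734   0.091     ]
[ 0.48049 -0.34478  0.062  ] [ 0.47853685 -0.35557717  0.09205993]
0 [354. 267.] [334. 256.]
0.022 [420. 271.] [357. 147.]
0.032 [451. 273.] [368.  97.]
hub [103. 346.]
plate corner 7x [120.  93.]
plate corner 7x [ 95. 254.]
plate corner 7x [458. 147.]
plate corner 7x [434. 308.]
```

Emit:
play_rows(increments="-0.01 0 -0.02 0;-0.01 -0.005 -0.035 0;-0.005 -0.02 -0.02 0;-0.002 -0.04 0 0;-0.002 -0.045 0.002 0;-0.002 -0.045 0.002 0;-0.002 -0.045 0.002 0;-0.002 -0.045 0.002 0;-0.002 -0.045 0.002 0;-0.002 -0.045 0.002 0;-0.002 -0.045 0.002 0;-0.002 -0.045 0 0;-0.002 -0.04 0 0;0 -0.02 0 0;0 0 0 0")

```text
clock: 16.0
position: [0.3778, -0.3033, 0.2243]
ee_rot: [0.057, 0.702, -0.042, 0.709]
ft_force: [1.3, 0.9, -1.8]
grip_width: 0.297
```

```bash
cat > np_.py <<'E'
from tilt import *
from workcell import camera
import sys
h=float(sys.argv[1]); 
p,R=st()
My=np.array([.178,.984,0]);seat=np.array([.480,-.345,.062]);a=-My*np.sin(.35)+np.array([0,0,np.cos(.35)])
g=seat+a*(h+.046);T=g+.011*R[:,0];print("target",T.round(4));mv(R,T-p)
print("x axis",R[:,0].round(3),"zyaw",np.degrees(np.arctan2(R[1,2],R[0,2])).round(1))
if len(sys.argv)>2:
    k=sys.argv[2]
    for n in ("scene","top"):
        c=camera(n); pickle.dump(c,open(f"{n}{k}.pkl","wb"))
        a_=c["img"][150:200,300:360] if n=="scene" else c["img"][205:265,345:425]
        cv2.imwrite(f"pics/{n}{k}.png",cv2.resize(a_,None,fx=(13 if n=="scene" else 8),fy=(12 if n=="scene" else 8),interpolation=cv2.INTER_CUBIC) if n=="top" else cv2.resize(a_,(720,600),interpolation=cv2.INTER_CUBIC))
E
python3 np_.py .045 14
```

```text
t 16.0 p [ 0.3778 -0.3033  0.2243] y [0.138 0.99  0.022] z [ 0.99  -0.139  0.008] F [ 1.34  0.9  -1.8 ] w 0.297 q [-1.02 -0.5   1.34  1.88  0.47  1.4   0.06]
target [ 0.4746 -0.3755  0.1365]
tool delta [ 0.0874 -0.06    0.1051]
x axis [ 0.011  0.021 -1.   ] zyaw -8.0
```

View pics/scene14.png

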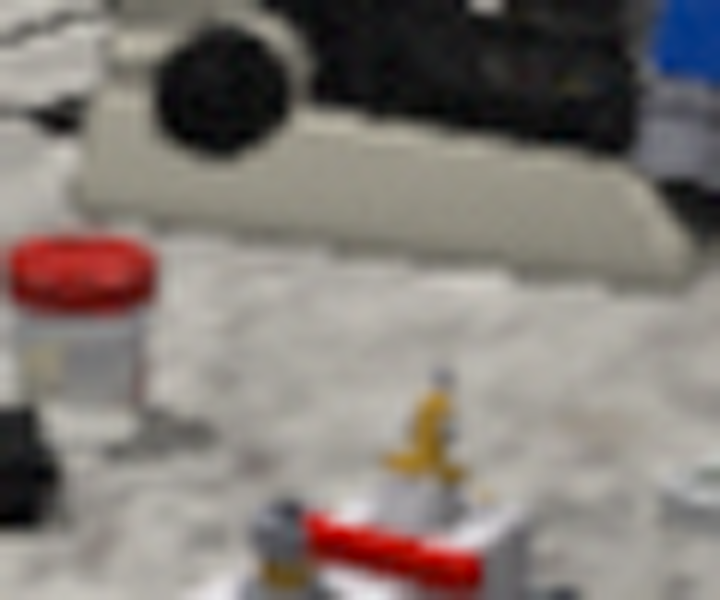

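Emit:
play_rows(increments="0.005 0 0.02 0;0.005 -0.005 0.03 0;0.005 -0.01 0.03 0;0.005 -0.015 0.02 0;0.005 -0.015 0.005 0;0 0 0 0")

```text
clock: 16.7
position: [0.415, -0.306, 0.2358]
ee_rot: [0.039, 0.677, -0.052, 0.733]
ft_force: [-0.7, -0.6, -1.6]
grip_width: 0.298
```

```bash
python3 np_.py .045
```

```text
t 16.7 p [ 0.415  -0.306   0.2358] y [ 0.129  0.991 -0.014] z [ 0.989 -0.128  0.079] F [-0.68 -0.62 -1.65] w 0.298 q [-1.07 -0.5   1.34  1.86  0.5   1.35  0.03]
target [ 0.4753 -0.376   0.1365]
tool delta [ 0.1053 -0.0602  0.0607]
x axis [ 0.077 -0.024 -0.997] zyaw -7.4
```

Emit:
play_rows(increments="0.015 0 0.005 0;0.02 0 0.01 0;0.02 0 0.02 0;0 0 0.02 0;0 0 0 0")

```text
clock: 17.2
position: [0.432, -0.2871, 0.2087]
ee_rot: [0.033, 0.663, -0.063, 0.745]
ft_force: [0.7, 0.3, -1.1]
grip_width: 0.294
```

```bash
python3 np_.py .045
```

```text
t 17.2 p [ 0.432  -0.2871  0.2087] y [ 0.137  0.99  -0.034] z [ 0.984 -0.132  0.119] F [ 0.72  0.32 -1.15] w 0.294 q [-1.1  -0.5   1.34  1.93  0.54  1.25 -0.04]
target [ 0.4757 -0.3763  0.1366]
tool delta [ 0.0809 -0.0798  0.0461]
x axis [ 0.113 -0.05  -0.992] zyaw -7.6
```

Emit:
play_rows(increments="0 0 0 -0.14;0 0 0 -0.14;0 0 0 -0.14;0 0 0 -0.14;0 0 0 -0.14")

```text
clock: 17.7
position: [0.4326, -0.2899, 0.2121]
ee_rot: [-0.233, 0.642, 0.175, 0.709]
ft_force: [0.3, 0.4, -1.5]
grip_width: 0.297
```

```bash
python3 np_.py .045
```

```text
t 17.7 p [ 0.4326 -0.2899  0.2121] y [-0.547  0.83  -0.105] z [0.829 0.555 0.068] F [ 0.33  0.42 -1.48] w 0.297 q [-1.1  -0.5   1.34  1.92  0.54  1.25  0.68]
target [ 0.4757 -0.3763  0.1366]
tool delta [ 0.0842 -0.0874 -0.0173]
x axis [ 0.114 -0.05  -0.992] zyaw 33.8
```

Emit:
play_rows(increments="0 0.015 0.018 0;0 0.03 0.035 0;0 0.03 0.035 0;0 0.03 0.035 0;0 0.03 0.035 0;0 0 0 0")

```text
clock: 18.3
position: [0.4927, -0.0891, 0.2131]
ee_rot: [-0.23, 0.641, 0.174, 0.711]
ft_force: [-0.1, -1.3, -1.4]
grip_width: 0.302
```

```bash
python3 np_.py .045
```

```text
t 18.3 p [ 0.4927 -0.0891  0.2131] y [-0.543  0.833 -0.105] z [0.831 0.551 0.072] F [-0.14 -1.33 -1.43] w 0.302 q [-1.31 -0.3   1.23  1.96  0.36  1.18  0.38]
target [ 0.4757 -0.3762  0.1366]
tool delta [ 0.0877 -0.222  -0.1778]
x axis [ 0.118 -0.048 -0.992] zyaw 33.5
```

Run:
```python
from tilt import *
from workcell import camera
p,R=st()
c=camera("scene");pickle.dump(c,open("scene15.pkl","wb"))
g=p-.011*R[:,0];u=proj(c,g);print(u);a=np.round(u).astype(int)
x0,y0=a[0]-22,a[1]-22
cv2.imwrite("pics/z15.png",cv2.resize(c["img"][y0:y0+45,x0:x0+45],(720,720),interpolation=cv2.INTER_CUBIC));print(x0,y0)
```

```text
t 18.3 p [ 0.4927 -0.0891  0.2131] y [-0.543  0.833 -0.105] z [0.831 0.551 0.072] F [-0.14 -1.33 -1.43] w 0.302 q [-1.31 -0.3   1.23  1.96  0.36  1.18  0.38]
[308.11363649 166.37701045]
286 144
```

View pics/z15.png

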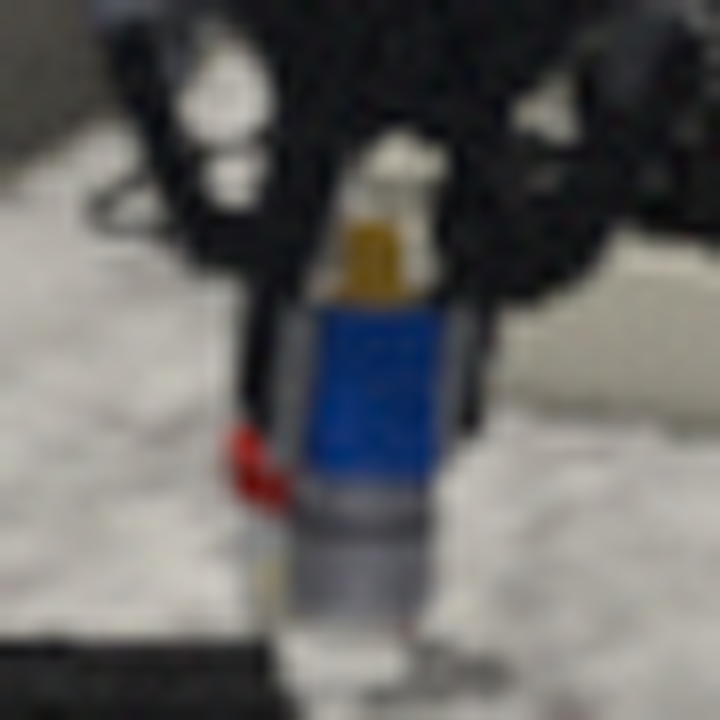

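Emit:
play_rows(increments="0.002 -0.015 0.025 0;0.003 -0.028 0.04 0;0.003 -0.033 -0.005 0;0.003 -0.038 -0.026 0;0.003 -0.038 -0.026 0;0.003 -0.038 -0.026 0;0.003 -0.038 -0.026 0;0.003 -0.038 -0.026 0;0 -0.015 -0.01 0;0 0 0 0")

```text
clock: 19.35
position: [0.5204, -0.3824, 0.214]
ee_rot: [-0.224, 0.651, 0.178, 0.703]
ft_force: [0.0, 0.4, -1.1]
grip_width: 0.3
```

```bash
cat >> np_.py <<'E'
u=-R[:,0];w=np.cross(u,a);w/=np.linalg.norm(w)
print("want z",w.round(3),"yaw",np.degrees(np.arctan2(w[1],w[0])).round(1),"lean rel tool",np.arccos(u@a).round(3),"turn about x",np.arctan2((np.cross(R[:,2],w))@R[:,0],R[:,2]@w).round(3))
E
python3 np_.py .045
```

```text
t 19.35 p [ 0.5204 -0.3824  0.214 ] y [-0.542  0.836 -0.082] z [0.836 0.547 0.052] F [ 0.02  0.36 -1.13] w 0.3 q [-0.21  0.5   1.07  1.57 -0.5   1.25  1.5 ]
target [ 0.4754 -0.3762  0.1365]
tool delta [ 0.0729  0.0359 -0.0382]
x axis [ 0.088 -0.041 -0.995] zyaw 33.2
want z [0.995 0.059 0.086] yaw 3.4 lean rel tool 0.386 turn about x 0.52
```

Emit:
play_rows(increments="0 0 0 0.13;0 0 0 0.13;0 0 0 0.13;0 0 0 0.13;0 0 0 0")

```text
clock: 19.85
position: [0.519, -0.3839, 0.2169]
ee_rot: [-0.029, 0.675, -0.002, 0.737]
ft_force: [-1.3, -0.5, -1.4]
grip_width: 0.297
```

```bash
python3 np_.py .06
```

```text
t 19.85 p [ 0.519  -0.3839  0.2169] y [-0.036  0.998 -0.045] z [0.995 0.04  0.087] F [-1.29 -0.5  -1.4 ] w 0.297 q [-0.27  0.57  1.19  1.57 -0.59  1.29  1.03]
target [ 0.4745 -0.3812  0.1506]
tool delta [ 0.062   0.0073 -0.0499]
x axis [ 0.088 -0.042 -0.995] zyaw 2.3
want z [0.995 0.059 0.086] yaw 3.4 lean rel tool 0.387 turn about x -0.02
```

Emit:
play_rows(increments="0.015 0 -0.005 0;0.015 0.002 -0.012 0;0.015 0.002 -0.012 0;0.015 0.002 -0.012 0;0.004 0.001 -0.008 -0.02;0 0 0 0")

```text
clock: 20.45
position: [0.4726, -0.3795, 0.1423]
ee_rot: [-0.045, 0.676, 0.015, 0.736]
ft_force: [-0.0, 0.0, -1.4]
grip_width: 0.305
```

```bash
python3 np_.py .06 16
```

```text
t 20.45 p [ 0.4726 -0.3795  0.1423] y [-0.083  0.995 -0.047] z [0.993 0.086 0.083] F [-0.03  0.04 -1.36] w 0.305 q [-0.28  0.54  1.17  1.76 -0.6   1.12  1.15]
target [ 0.4745 -0.3812  0.1506]
tool delta [-0.0081 -0.0023  0.0024]
x axis [ 0.087 -0.04  -0.995] zyaw 5.0
want z [0.995 0.056 0.085] yaw 3.2 lean rel tool 0.384 turn about x 0.031
```

View pics/scene16.png

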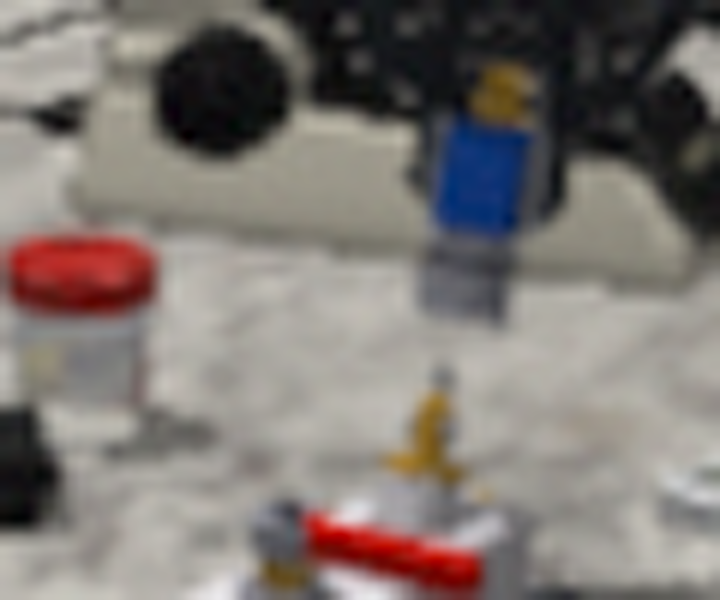

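View pics/top16.png

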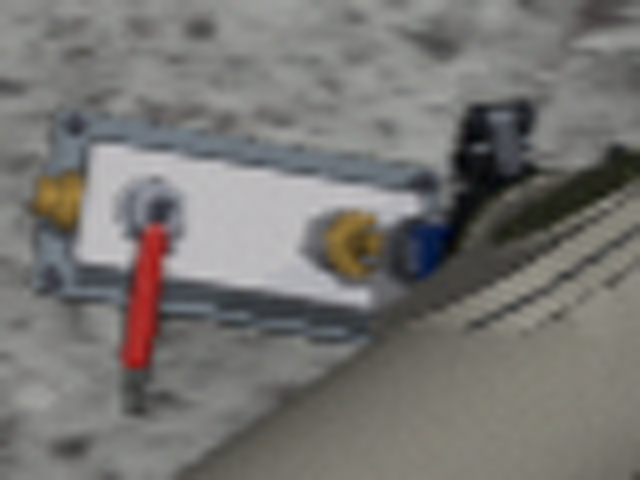

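Run:
```python
from tilt import *
t=pickle.load(open("top16.pkl","rb"));s=pickle.load(open("scene16.pkl","rb"))
cv2.imwrite("pics/t16z.png",cv2.resize(t["img"][222:252,372:412],(800,600),interpolation=cv2.INTER_CUBIC))
cv2.imwrite("pics/s16z.png",cv2.resize(s["img"][150:195,318:363],(720,720),interpolation=cv2.INTER_CUBIC))
p=np.array([.4726,-.3795,.1423]);X=np.array([.087,-.04,-.995]);g=p-.011*X
My=np.array([.178,.984,0]);a=-My*np.sin(.35)+np.array([0,0,np.cos(.35)])
for h in (82,64,46,28,0):
    P=g+a*(h-46)/1000;u=proj(t,P);v=proj(s,P);print(h,P.round(4),((u-[372,222]+.5)*20-.5).round(),((v-[318,150]+.5)*16-.5).round())
```

```text
82 [ 0.4694 -0.3912  0.1871] [791. 312.] [395.  72.]
64 [ 0.4705 -0.3851  0.1702] [729. 308.] [379. 144.]
46 [ 0.4716 -0.3791  0.1532] [669. 304.] [364. 217.]
28 [ 0.4727 -0.373   0.1363] [610. 300.] [348. 289.]
0 [ 0.4745 -0.3635  0.11  ] [520. 294.] [324. 401.]
```

View pics/t16z.png

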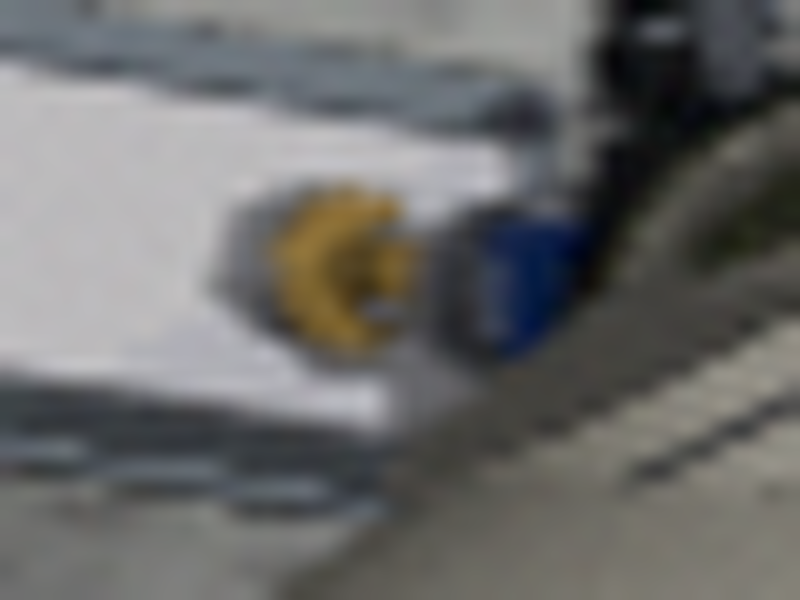

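View pics/s16z.png

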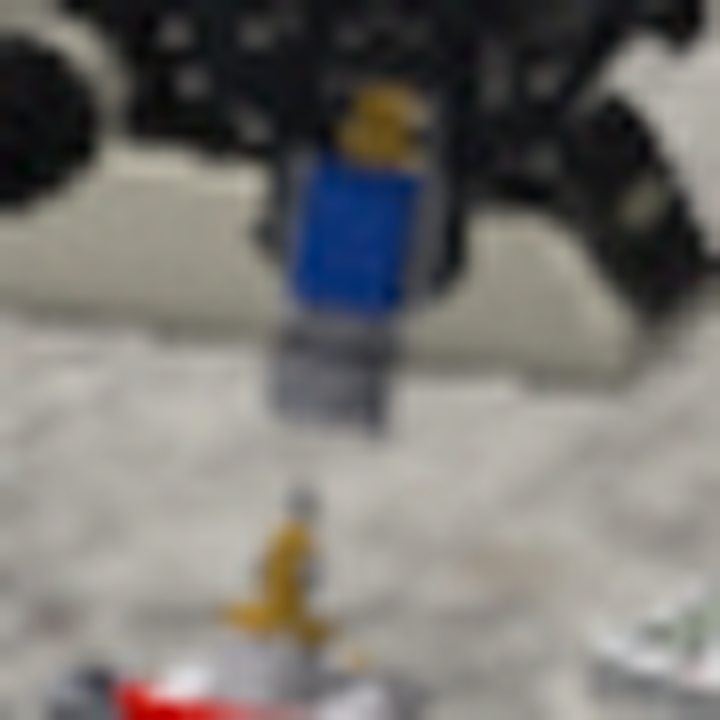

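Emit:
play_rows(increments="0.003 0.003 0.0015 0.03;0.004 0.002 0.001 0;0.004 0.001 0 0;0 0 0 0")

```text
clock: 20.95
position: [0.4796, -0.373, 0.132]
ee_rot: [-0.035, 0.675, 0.004, 0.737]
ft_force: [-0.5, -0.5, -2.0]
grip_width: 0.302
```

```bash
cat > v.py <<'E'
import sys
from tilt import *
from workcell import camera
k=sys.argv[1];p,R=st()
t=camera("top");s=camera("scene");pickle.dump((t,s,p,R),open(f"v{k}.pkl","wb"))
A=cv2.resize(t["img"][220:250,380:410],(600,600),interpolation=cv2.INTER_CUBIC)
B=cv2.resize(s["img"][160:195,318:353],(600,600),interpolation=cv2.INTER_CUBIC)
cv2.imwrite(f"pics/vt{k}.png",A);cv2.imwrite(f"pics/vs{k}.png",B)
My=np.array([.178,.984,0]);seat=np.array([.480,-.345,.062]);a=-My*np.sin(.35)+np.array([0,0,np.cos(.35)])
g=p-.011*R[:,0];m=g-.046*a
print("nominal h",((m-seat)@a).round(4),"off",(m-seat-a*((m-seat)@a)).round(4),"x",R[:,0].round(3))
u=-R[:,0];w=np.cross(u,a);w/=np.linalg.norm(w);print("turn",np.arctan2((np.cross(R[:,2],w))@R[:,0],R[:,2]@w).round(3))
E
python3 v.py 17
```

```text
t 20.95 p [ 0.4796 -0.373   0.132 ] y [-0.053  0.998 -0.046] z [0.995 0.056 0.087] F [-0.49 -0.5  -2.02] w 0.302 q [-0.29  0.56  1.16  1.77 -0.62  1.1   1.12]
nominal h 0.0394 off [0.0038 0.0012 0.0007] x [ 0.09  -0.041 -0.995]
turn -0.006
```

View pics/vs17.png

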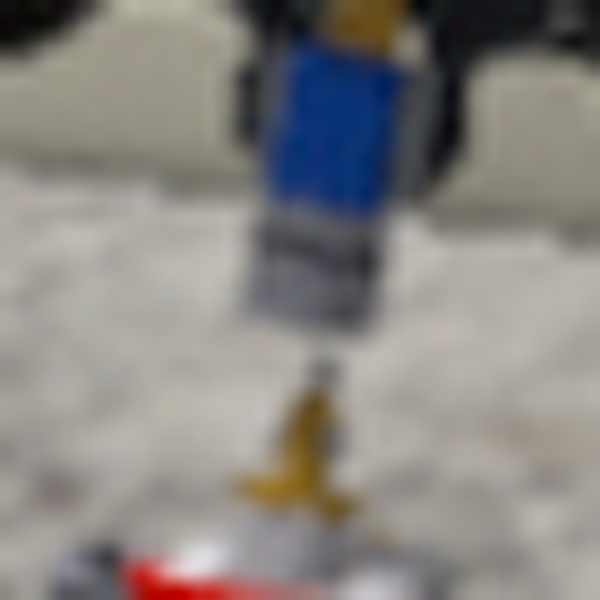

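View pics/vt17.png

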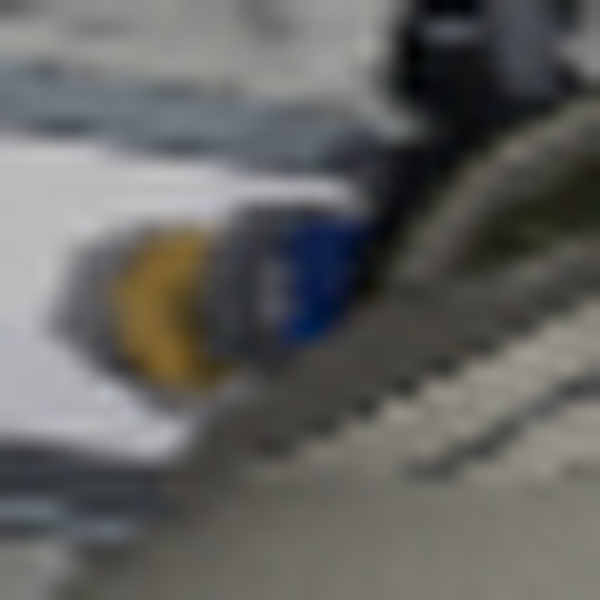

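Emit:
play_rows(increments="0 0 -0.002 0;0 -0.001 -0.002 0;0 0 0 0")

```text
clock: 21.35
position: [0.4751, -0.3753, 0.1326]
ee_rot: [-0.035, 0.674, 0.003, 0.738]
ft_force: [-0.1, 0.4, -1.5]
grip_width: 0.3
```

```bash
python3 v.py 18
```

```text
t 21.35 p [ 0.4751 -0.3753  0.1326] y [-0.052  0.998 -0.047] z [0.995 0.056 0.088] F [-0.11  0.37 -1.54] w 0.3 q [-0.29  0.55  1.17  1.78 -0.61  1.1   1.13]
nominal h 0.041 off [-0.0006 -0.0004 -0.0002] x [ 0.09  -0.042 -0.995]
turn -0.009
```

View pics/vs18.png

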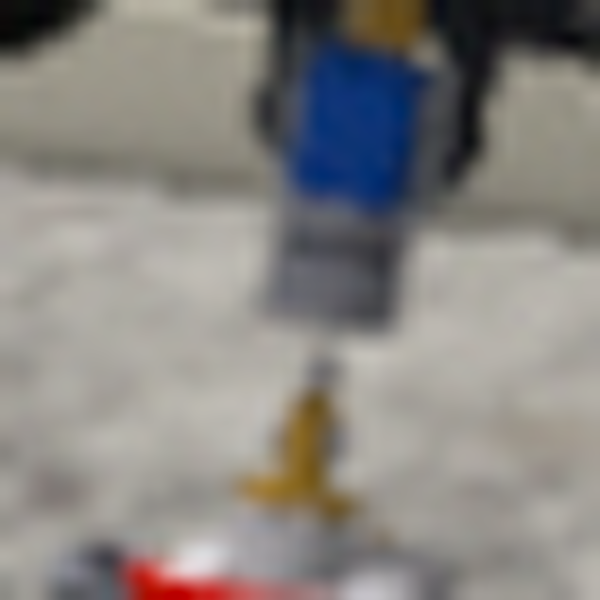

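View pics/vt18.png

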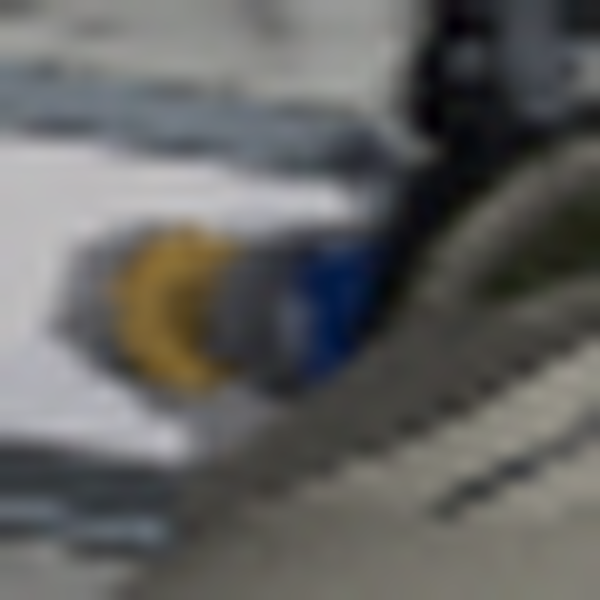

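Emit:
play_rows(increments="0.0028 0.0012 0 0;0.0028 0.0012 0 0;0.0028 0.0012 0 0;0.0028 0.0012 0 0;0 0 0 0", squeeze=30)

```text
clock: 21.95
position: [0.4764, -0.37, 0.12]
ee_rot: [-0.035, 0.674, 0.004, 0.738]
ft_force: [0.4, 0.1, -1.5]
grip_width: 0.297
```

```bash
python3 v.py 19
```

```text
t 21.95 p [ 0.4764 -0.37    0.12  ] y [-0.053  0.998 -0.046] z [0.995 0.056 0.088] F [ 0.37  0.13 -1.53] w 0.297 q [-0.29  0.56  1.15  1.79 -0.63  1.08  1.13]
nominal h 0.0273 off [-0.0001  0.0002  0.0001] x [ 0.09  -0.042 -0.995]
turn -0.008
```

View pics/vs19.png

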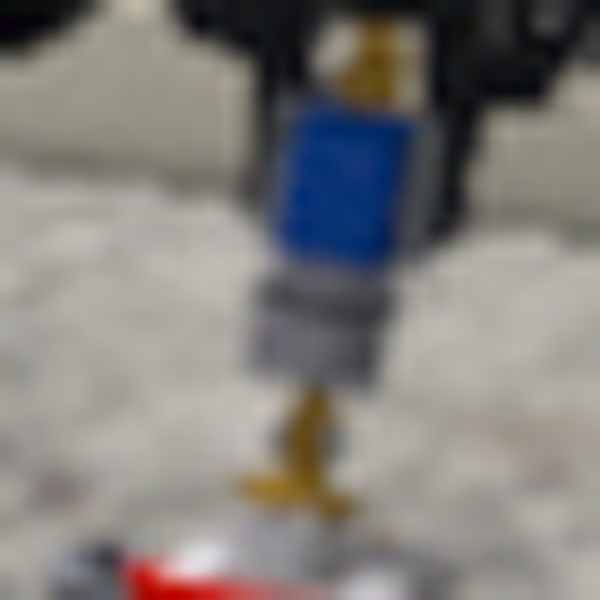

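Emit:
play_rows(increments="0.0028 0.0012 -0.001 0;0.0028 0.0012 0 0;0.0028 0.0012 0 0")

```text
clock: 22.35
position: [0.4759, -0.3695, 0.1124]
ee_rot: [-0.036, 0.674, 0.001, 0.738]
ft_force: [0.5, -5.4, -2.1]
grip_width: 0.3
```

```bash
python3 v.py 20
```

```text
t 22.35 p [ 0.4759 -0.3695  0.1124] y [-0.051  0.997 -0.051] z [0.994 0.055 0.09 ] F [ 0.52 -5.37 -2.07] w 0.3 q [-0.29  0.57  1.15  1.81 -0.63  1.06  1.13]
nominal h 0.0201 off [-0.0011 -0.0017 -0.0007] x [ 0.092 -0.047 -0.995]
turn -0.013
```

View pics/vs20.png

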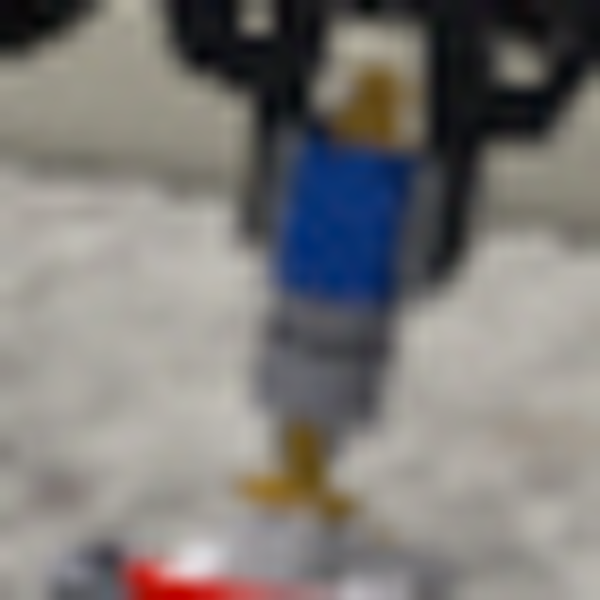

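Emit:
play_rows(increments="0 -0.0015 0 0;0 0 0 0")

```text
clock: 22.65
position: [0.4755, -0.3708, 0.1116]
ee_rot: [-0.036, 0.674, 0.001, 0.738]
ft_force: [0.3, 0.3, -1.9]
grip_width: 0.298
```

```bash
python3 v.py 21
```

```text
t 22.65 p [ 0.4755 -0.3708  0.1116] y [-0.05   0.997 -0.051] z [0.995 0.055 0.089] F [ 0.27  0.34 -1.93] w 0.298 q [-0.28  0.57  1.14  1.81 -0.63  1.06  1.13]
nominal h 0.0198 off [-0.0015 -0.0031 -0.0012] x [ 0.091 -0.046 -0.995]
turn -0.011
```

Emit:
play_rows(increments="0.002 0.0007 0 0;0.002 0.0007 0 0;0 0 0 0")

```text
clock: 23.05
position: [0.4761, -0.3694, 0.1075]
ee_rot: [-0.036, 0.674, 0.001, 0.738]
ft_force: [-0.5, -0.4, -2.7]
grip_width: 0.298
```

```bash
python3 v.py 22
```

```text
t 23.05 p [ 0.4761 -0.3694  0.1075] y [-0.051  0.997 -0.051] z [0.994 0.055 0.089] F [-0.53 -0.37 -2.7 ] w 0.298 q [-0.28  0.57  1.14  1.81 -0.64  1.05  1.13]
nominal h 0.0154 off [-0.0011 -0.0032 -0.0012] x [ 0.092 -0.046 -0.995]
turn -0.012
```

View pics/vs22.png

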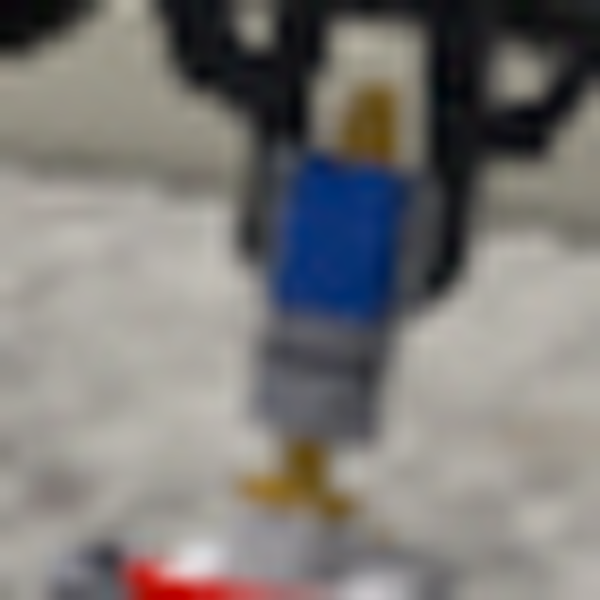

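View pics/vt22.png

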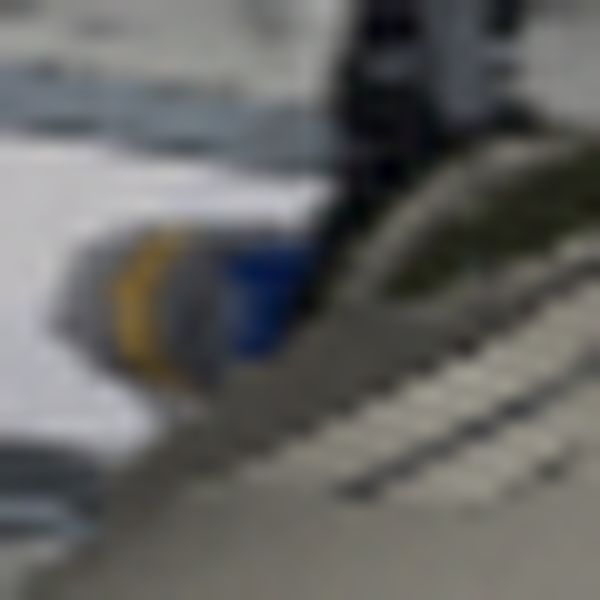

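Emit:
play_rows(increments="0.0028 0.001 0 0;0.0028 0.001 0 0;0 0 0 0", squeeze=40)

```text
clock: 23.45
position: [0.4766, -0.3681, 0.102]
ee_rot: [-0.036, 0.674, 0.001, 0.738]
ft_force: [-0.9, -1.3, -0.3]
grip_width: 0.295
```

```bash
python3 v.py 23
```

```text
t 23.45 p [ 0.4766 -0.3681  0.102 ] y [-0.05   0.997 -0.052] z [0.994 0.055 0.09 ] F [-0.88 -1.34 -0.33] w 0.295 q [-0.28  0.58  1.13  1.82 -0.65  1.04  1.14]
nominal h 0.0097 off [-0.001  -0.0038 -0.0014] x [ 0.092 -0.047 -0.995]
turn -0.013
```

Emit:
play_rows(increments="0.003 0.001 0 0;0.0035 0.0012 0 0;0.004 0.0014 0 0", squeeze=50)

```text
clock: 23.85
position: [0.478, -0.369, 0.095]
ee_rot: [-0.038, 0.672, -0.002, 0.74]
ft_force: [-7.9, -7.6, 31.3]
grip_width: 0.302
```

```bash
python3 v.py 24
```

```text
t 23.85 p [ 0.478 -0.369  0.095] y [-0.048  0.997 -0.058] z [0.994 0.053 0.094] F [-7.93 -7.64 31.29] w 0.302 q [-0.28  0.59  1.12  1.82 -0.66  1.02  1.14]
nominal h 0.0033 off [-0.     -0.0067 -0.0024] x [ 0.097 -0.053 -0.994]
turn -0.024
```

View pics/vs24.png

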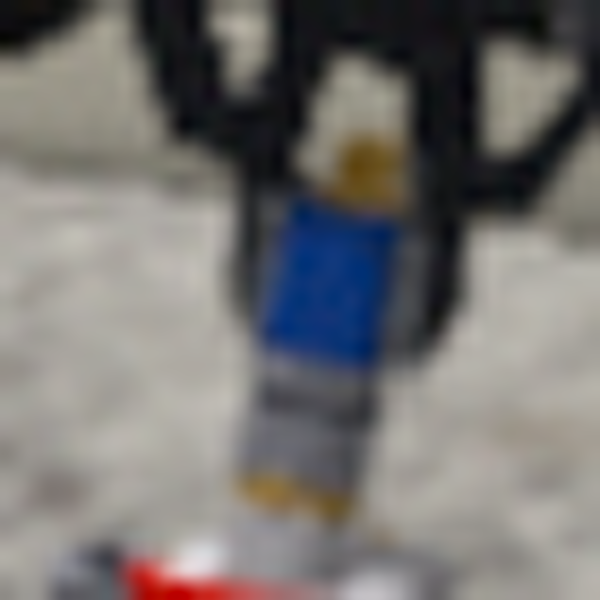

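Emit:
play_rows(increments="0.002 0.0008 -0.001 0;0.002 0.0008 0 0;0.002 0.0008 0 0")

```text
clock: 24.25
position: [0.478, -0.3708, 0.0942]
ee_rot: [-0.038, 0.67, -0.004, 0.741]
ft_force: [-10.4, 3.9, 27.1]
grip_width: 0.298
```

```bash
python3 v.py 25
```

```text
t 24.25 p [ 0.478  -0.3708  0.0942] y [-0.045  0.997 -0.061] z [0.994 0.051 0.099] F [-10.37   3.94  27.09] w 0.298 q [-0.28  0.58  1.12  1.83 -0.66  1.01  1.14]
nominal h 0.0032 off [-0.0001 -0.0086 -0.0031] x [ 0.102 -0.056 -0.993]
turn -0.04
```

View pics/vs25.png

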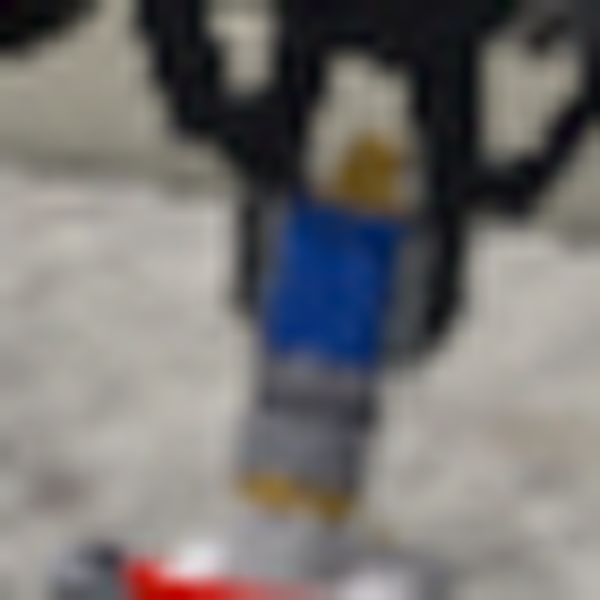

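View pics/vt25.png

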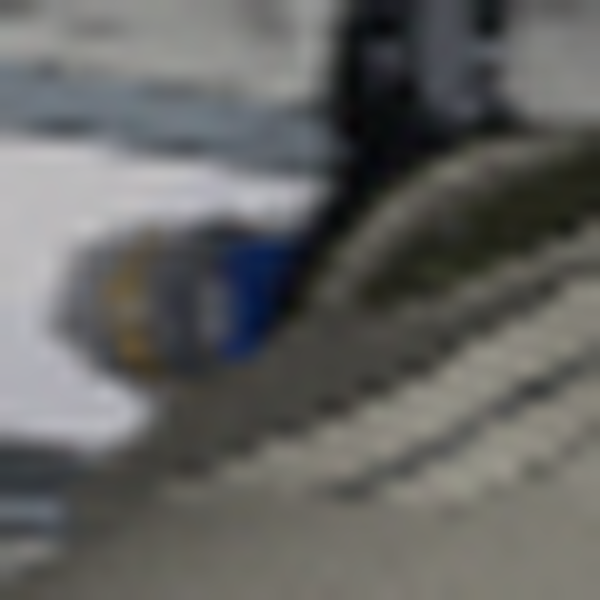

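Emit:
play_rows(increments="0 0.002 -0.0015 0;0.001 0.001 -0.001 0")

```text
clock: 24.55
position: [0.4768, -0.3704, 0.0952]
ee_rot: [-0.039, 0.668, -0.006, 0.743]
ft_force: [-0.5, -2.2, 7.0]
grip_width: 0.297
```

```bash
python3 v.py 26
```

```text
t 24.55 p [ 0.4768 -0.3704  0.0952] y [-0.043  0.997 -0.065] z [0.993 0.05  0.104] F [-0.47 -2.21  6.98] w 0.297 q [-0.28  0.58  1.13  1.84 -0.66  1.01  1.14]
nominal h 0.0041 off [-0.0014 -0.0078 -0.0029] x [ 0.107 -0.06  -0.992]
turn -0.051
```

Emit:
play_rows(increments="0.002 0.0008 0 0")

```text
clock: 24.75
position: [0.4771, -0.3707, 0.0942]
ee_rot: [-0.039, 0.668, -0.006, 0.743]
ft_force: [-9.9, 4.7, 27.5]
grip_width: 0.299
```

```bash
python3 v.py 27
```

```text
t 24.75 p [ 0.4771 -0.3707  0.0942] y [-0.043  0.997 -0.067] z [0.993 0.05  0.105] F [-9.92  4.71 27.48] w 0.299 q [-0.28  0.58  1.13  1.84 -0.66  1.    1.14]
nominal h 0.0032 off [-0.0011 -0.0085 -0.0031] x [ 0.108 -0.062 -0.992]
turn -0.054
```

Emit:
play_rows(increments="0.003 0.0012 0 0")

```text
clock: 24.95
position: [0.4773, -0.3716, 0.0937]
ee_rot: [-0.039, 0.667, -0.007, 0.744]
ft_force: [-13.6, 4.6, 33.3]
grip_width: 0.295
```

```bash
python3 v.py 28
```

```text
t 24.95 p [ 0.4773 -0.3716  0.0937] y [-0.041  0.997 -0.068] z [0.993 0.049 0.107] F [-13.61   4.61  33.33] w 0.295 q [-0.28  0.58  1.13  1.84 -0.66  1.    1.15]
nominal h 0.003 off [-0.0009 -0.0094 -0.0034] x [ 0.11  -0.063 -0.992]
turn -0.059
```

Run:
```python
from tilt import *
t,s,p,R=pickle.load(open("v28.pkl","rb"))
cv2.imwrite("pics/s28.png",cv2.resize(s["img"][162:194,322:354],(768,768),interpolation=cv2.INTER_CUBIC))
pr=lambda X:((proj(s,X)-[322,162]+.5)*24-.5).round()
g=p-.011*R[:,0]; My=np.array([.178,.984,0]);ez=np.array([0,0,1.])
u=-R[:,0]
for l in (.3,.4,.5,.6):
    v=u*np.cos(l)-R[:,1]*np.sin(l)
    print(l,"lean vert My",np.arctan2(-(v@My),v[2]).round(3),"Mx",(v@[.984,-.178,0]).round(3),"mouth",(g-.046*v).round(4),pr(g-.046*v),pr(g),pr(g+.036*v))
print("seat",pr([.48,-.345,.062]))
```

```text
0.3 lean vert My 0.25 Mx -0.05 mouth [ 0.4804 -0.3601  0.0601] [335. 601.] [394. 330.] [440. 117.]
0.4 lean vert My 0.347 Mx -0.025 mouth [ 0.48   -0.3557  0.0613] [329. 602.] [394. 330.] [444. 116.]
0.5 lean vert My 0.444 Mx -0.0 mouth [ 0.4796 -0.3515  0.063 ] [323. 601.] [394. 330.] [449. 118.]
0.6 lean vert My 0.54 Mx 0.025 mouth [ 0.4792 -0.3474  0.0651] [318. 598.] [394. 330.] [452. 122.]
seat [308. 620.]
```

View pics/s28.png

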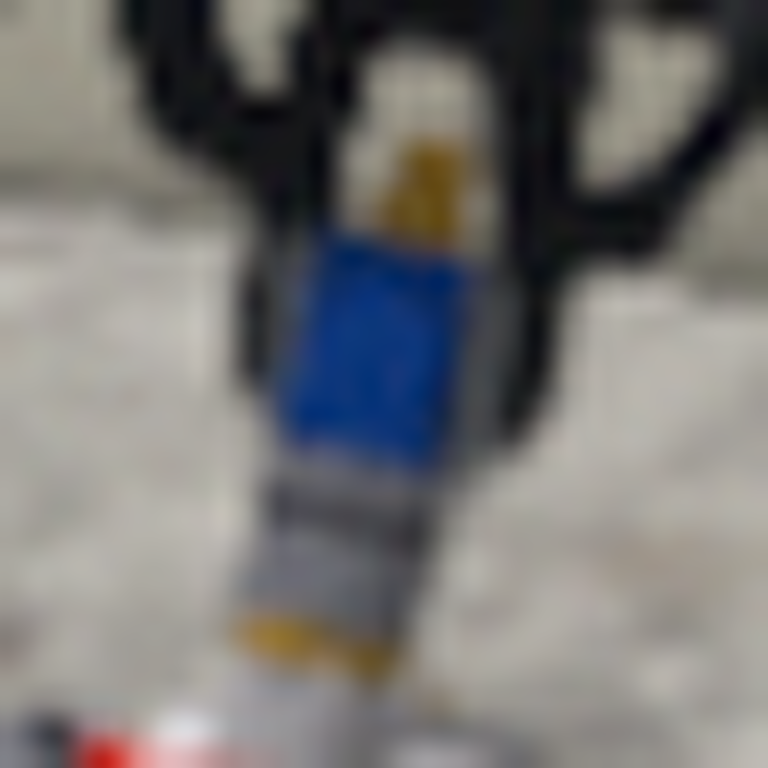

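Emit:
play_rows(increments="0.001 0.0018 -0.0013 0")

```text
clock: 25.15
position: [0.4769, -0.3714, 0.0941]
ee_rot: [-0.04, 0.666, -0.008, 0.745]
ft_force: [1.8, -1.9, 7.4]
grip_width: 0.296
```

```bash
python3 v.py 29
```

```text
t 25.15 p [ 0.4769 -0.3714  0.0941] y [-0.04   0.997 -0.07 ] z [0.993 0.048 0.11 ] F [ 1.81 -1.85  7.36] w 0.296 q [-0.29  0.57  1.13  1.84 -0.66  0.99  1.15]
nominal h 0.0033 off [-0.0014 -0.009  -0.0033] x [ 0.113 -0.065 -0.991]
turn -0.067
```

Emit:
play_rows(increments="0.002 0.0015 -0.0005 0")

```text
clock: 25.35
position: [0.4769, -0.3715, 0.0937]
ee_rot: [-0.04, 0.665, -0.01, 0.746]
ft_force: [-9.3, 2.7, 28.5]
grip_width: 0.296
```

```bash
python3 v.py 30
```

```text
t 25.35 p [ 0.4769 -0.3715  0.0937] y [-0.039  0.997 -0.072] z [0.993 0.047 0.112] F [-9.26  2.68 28.54] w 0.296 q [-0.29  0.57  1.13  1.85 -0.66  0.99  1.15]
nominal h 0.003 off [-0.0014 -0.0093 -0.0034] x [ 0.115 -0.068 -0.991]
turn -0.072
```

Run:
```python
from h import *
from workcell import camera
for n in ("scene","top"):
    c=camera(n); cv2.imwrite(f"pics/{n}_end.png",c["img"])
    if n=="scene": cv2.imwrite("pics/s_endz.png",cv2.resize(c["img"][155:215,305:365],(720,720),interpolation=cv2.INTER_CUBIC))
st()
```

```text
t 25.55 p [ 0.4768 -0.3715  0.0938] y [-0.039  0.997 -0.072] z [0.993 0.047 0.112] F [-5.54  1.37 22.01] w 0.296 q [-0.29  0.57  1.13  1.85 -0.66  0.99  1.15]
```

View pics/s_endz.png

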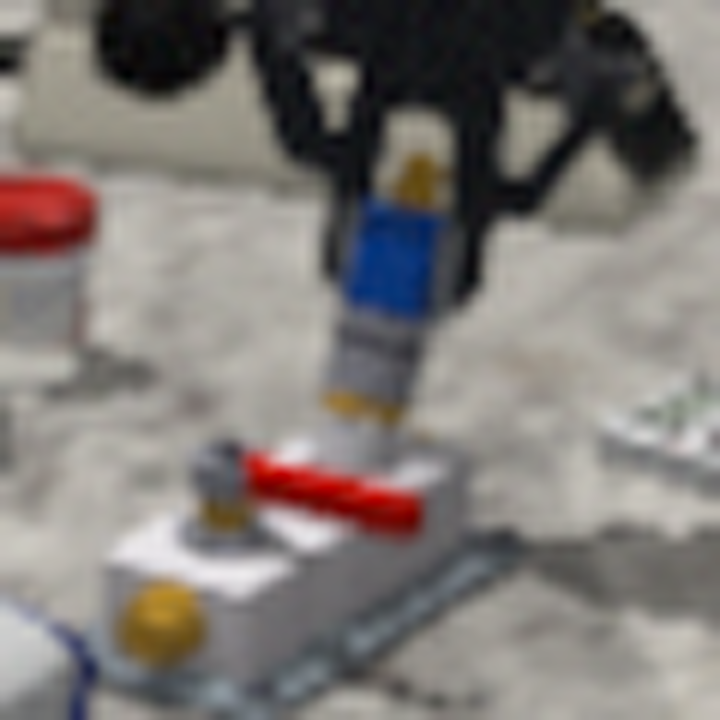

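View pics/top_end.png

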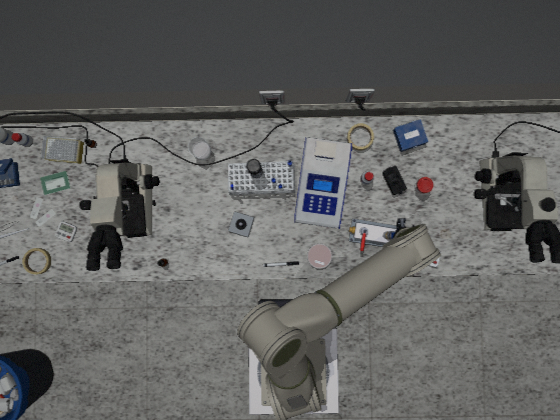

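Run:
```python
from h import *
from workcell import camera
for i in range(8):
    camera("top")
    if i%2: st()
```

```text
t 25.65 p [ 0.4768 -0.3715  0.0938] y [-0.039  0.997 -0.072] z [0.993 0.047 0.112] F [-6.37  2.41 21.75] w 0.297 q [-0.29  0.57  1.13  1.85 -0.66  0.99  1.15]
t 25.75 p [ 0.4769 -0.3715  0.0938] y [-0.039  0.997 -0.072] z [0.993 0.047 0.112] F [-6.68  1.8  22.64] w 0.302 q [-0.29  0.57  1.13  1.85 -0.66  0.99  1.15]
t 25.85 p [ 0.4769 -0.3715  0.0938] y [-0.039  0.997 -0.072] z [0.993 0.047 0.112] F [-5.65  1.48 23.03] w 0.3 q [-0.29  0.57  1.13  1.85 -0.66  0.99  1.15]
t 25.95 p [ 0.4768 -0.3715  0.0938] y [-0.039  0.997 -0.072] z [0.993 0.047 0.112] F [-7.38  3.   23.13] w 0.299 q [-0.29  0.57  1.13  1.85 -0.66  0.99  1.15]
```

Steady at about 23 N against the hard stop, so I'm handing in.

```bash
python3 -c "
from workcell import workorder
print(workorder.hand_in())
from h import *
st()"
```

```text
the job is handed in; nothing more can be done
None
the job is handed in; nothing more can be done
```

I turned the red lever shut first, then pressed the blue coupler onto the nipple. I handed the job in at about 26 s with the arm still gripping the coupler and pressing it down. No verdict is reported, so these are my own last checks.

- **Lever:** shut. It stopped hard at about 14 N, far more than its own friction. The top picture shows it across the pipe line, about 1.5° from square, which is within measuring error.
- **Coupler:** I tipped it against the dock post to match the nipple's slant, because the moves cannot tilt the tool. I judge it home on the seat:
    - Its slant in the scene view is about 0.35 rad.
    - Its mouth lines up with the seat rim to about 1 mm.
    - It resists as a hard stop (about 9 N to 30 N over 1 mm), and backed off slightly it left about 9 N, which fits the spring pressed about 6 to 7 mm.
- **Final push:** about 23 N, steady over the last 0.4 s, with the grip set to 50 N.
- **Bystanders:** those in view in the last top picture look unmoved; I did not measure them.

**Checks that disagreed or are weaker:**
- I could not see the snap itself. The pose calculation gave the mouth 3 mm above the seat, against about 1 mm from the pin-contact force.
- That calculation also put the grip about 9 mm to the side of where I had placed the nipple's axis. The pictures did not show this.
- The tool ended tilted about 7.5° from vertical, and the last push carried about 6 N sideways, so it was not purely along the nipple's axis.
- On the way over, two arm joints (2 and 3) came up against the ends of their ranges and held there until I backed out. They read −0.50 and 1.34 to two decimals, the limits themselves.

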